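Load the bottle scanner

TASK

Load the bottle scanner for its next run: swing its hood up past the spring's dead centre so that it stays fully open by itself, stand the bottles that have fallen over in its lane upright again, and bring every bottle from the grey tray into the lane too, so that all of them stand upright on the deck between the two rails. Only then shut the hood fully and press the white start button all the way in. Leave the joystick console and the lamp box where they stand.

Things in the scene. Friction and masses are not known exactly. Their poses are not given: they have to be found in the camera images.
- scanner: bottle scanner, a white housing fixed to the bench, 320 mm deep, 620 wide, front at x = -70 mm. Origin at bench height under the middle of the lane; x to its rear, y along the lane to its left, z up. Deck 35 mm up, sills to 47 mm; behind the hinge 50 mm high; the control end (y -365 to -260 mm) is 55 mm high. Black scan head behind the lane: x 86 to 126 mm, |y| < 28 mm, to 87 mm above the bench
- lane_mid (a point): middle of the bottle lane, on the deck, 35 mm above the bench (axes as the scanner's). The lane runs along y: two steel guide rails 14 mm high and 4 mm thick, 50 mm apart inside (x within 25 mm), closed by 14 mm high stops at y = -230 and +230 mm
- hood (a joint): opening angle of the smoked clear hood, rad: 0 shut, 1.47 open at its stop. A box 195 mm deep, 500 wide, 86 high, 0.8 kg, over the deck, hinged along y at its lower rear edge; swings up and to the rear. A damped over-centre spring and its weight press it shut below about 1.0 rad and push it open beyond, to the stop, where it stays; let go sooner it falls shut. 6 N at the handle lifts it
- hood_handle (a point): middle of the hood's bar handle (moves with it): round aluminium bar 14 mm thick, 160 mm long, parallel to the scanner's y, its axis 42 mm off the hood's front face. Shut: 237 mm in front of and 70 mm above the hinge line, 10 mm below the hood's top. Open: 46 mm behind and 243 mm above the hinge line, 42 mm above the front panel, then nearly level; 3 N there pulls the hood back
- hood_hinge (a point): middle of the hood's hinge line (does not move), parallel to the scanner's y axis, 135 mm behind the lane's middle line, 55 mm above the bench. The open hood stands behind the lane; its foremost edge is then 109 mm behind the lane's middle line, 245 mm above the bench; nothing is over the lane
- start (a joint): travel of the start button, m: 0 out, 0.006 fully in; fully in takes 5 N, a spring returns it. It counts as pressed beyond 0.0045
- start_top (a point): centre of the top of the start button: round, white, 30 mm across, in a black collar on the control end at the scanner's right; pressed straight down; 73 mm above the bench
- tray: grey transport tray, flat, 250 x 100 mm, 7 mm lip, fixed to the bench at the scanner's left; origin at the centre of its underside, x along its length; floor 3 mm above the bench. The waiting bottles stand on it in a row along x, about 78 mm apart, roughly square to it
- S1_mid (a point): a square white sample bottle: body 38 x 38 mm, 64 mm tall, then a shoulder and a round cap 28 mm across; 90 mm tall in all, 60 to 130 g. This point is its centre, on its axis, 45 mm from the base; z runs from base to cap, x and y are square to its sides. At the start it stands upright in the lane near its middle.
- S2_mid (a point): a square white sample bottle: body 38 x 38 mm, 64 mm tall, then a shoulder and a round cap 28 mm across; 90 mm tall in all, 60 to 130 g. This point is its centre, on its axis, 45 mm from the base; z runs from base to cap, x and y are square to its sides. At the start it stands upright in the lane near its middle.
- T1_mid (a point): a square white sample bottle: body 38 x 38 mm, 64 mm tall, then a shoulder and a round cap 28 mm across; 90 mm tall in all, 60 to 130 g. This point is its centre, on its axis, 45 mm from the base; z runs from base to cap, x and y are square to its sides. At the start it has fallen over and lies along the lane, between the rails, near one end of the lane, its cap towards that end. It may be absent (None).
- T2_mid (a point): a square white sample bottle: body 38 x 38 mm, 64 mm tall, then a shoulder and a round cap 28 mm across; 90 mm tall in all, 60 to 130 g. This point is its centre, on its axis, 45 mm from the base; z runs from base to cap, x and y are square to its sides. At the start it has fallen over and lies along the lane, between the rails, near one end of the lane, its cap towards that end. It may be absent (None).
- W1_mid (a point): a square white sample bottle: body 38 x 38 mm, 64 mm tall, then a shoulder and a round cap 28 mm across; 90 mm tall in all, 60 to 130 g. This point is its centre, on its axis, 45 mm from the base; z runs from base to cap, x and y are square to its sides. At the start it stands on the tray. It may be absent (None).
- W2_mid (a point): a square white sample bottle: body 38 x 38 mm, 64 mm tall, then a shoulder and a round cap 28 mm across; 90 mm tall in all, 60 to 130 g. This point is its centre, on its axis, 45 mm from the base; z runs from base to cap, x and y are square to its sides. At the start it stands on the tray. It may be absent (None).
- W3_mid (a point): a square white sample bottle: body 38 x 38 mm, 64 mm tall, then a shoulder and a round cap 28 mm across; 90 mm tall in all, 60 to 130 g. This point is its centre, on its axis, 45 mm from the base; z runs from base to cap, x and y are square to its sides. At the start it stands on the tray. It may be absent (None).
- joystick: bystander: a white joystick console with a black base and stick, 150 x 110 mm, 105 mm tall, on the bench at the front right; origin under its centre
- lamp_box: bystander: a grey light-source box, 130 x 75 x 90 mm, on the bench between robot and scanner, left of the handle; origin under its centre
Mind the look-alikes: they are no part of the job. Leave any black or brown look-alike of the part that bears W1_mid alone.

How it is judged (in metres and radians):
On the way, in this order (a step that is already met when the one before it is completed fails the run):
1. the hood is past its spring's dead centre and stays fully open (beyond 1.38 rad) with no hand on it (value of joint hood above 1.38 rad and contact force between the fingers and hood below 0.5 N), for 0.4 s.
2. every bottle stands upright on the deck between the rails, let go, with the hood still open (angle between each of S1_mid, S2_mid, T1_mid, T2_mid, W1_mid, W2_mid, W3_mid's own z axis and vertical below 0.12 rad and x of S1_mid in the frame of scanner between -0.012 and 0.012 m and y of S1_mid in the frame of scanner between -0.216 and 0.216 m and z of S1_mid in the frame of scanner between 0.074 and 0.086 m and x of S2_mid in the frame of scanner between -0.012 and 0.012 m and y of S2_mid in the frame of scanner between -0.216 and 0.216 m and z of S2_mid in the frame of scanner between 0.074 and 0.086 m and x of T1_mid in the frame of scanner between -0.012 and 0.012 m and y of T1_mid in the frame of scanner between -0.216 and 0.216 m and z of T1_mid in the frame of scanner between 0.074 and 0.086 m and x of T2_mid in the frame of scanner between -0.012 and 0.012 m and y of T2_mid in the frame of scanner between -0.216 and 0.216 m and z of T2_mid in the frame of scanner between 0.074 and 0.086 m and x of W1_mid in the frame of scanner between -0.012 and 0.012 m and y of W1_mid in the frame of scanner between -0.216 and 0.216 m and z of W1_mid in the frame of scanner between 0.074 and 0.086 m and x of W2_mid in the frame of scanner between -0.012 and 0.012 m and y of W2_mid in the frame of scanner between -0.216 and 0.216 m and z of W2_mid in the frame of scanner between 0.074 and 0.086 m and x of W3_mid in the frame of scanner between -0.012 and 0.012 m and y of W3_mid in the frame of scanner between -0.216 and 0.216 m and z of W3_mid in the frame of scanner between 0.074 and 0.086 m and value of joint hood above 1.2 rad and contact force between the fingers and S1 below 0.3 N and contact force between the fingers and S2 below 0.3 N and contact force between the fingers and T1 below 0.3 N and contact force between the fingers and T2 below 0.3 N and contact force between the fingers and W1 below 0.3 N and contact force between the fingers and W2 below 0.3 N and contact force between the fingers and W3 below 0.3 N), for 0.3 s.
3. the hood is shut (value of joint hood below 0.04 rad), for 0.2 s.
4. the start button is pressed all the way in with the hood shut (value of joint start above 0.0045 m and value of joint hood below 0.05 rad), for 0.02 s.
At the end, for the whole second after the job is handed in: All bottles stand upright (within 0.12 rad) on the deck between the rails (centre within 12 mm of the lane's middle line, within 216 mm along it, within 6 mm of standing height); the hood is shut (under 0.04 rad), the start button out again, the bystanders within 30 mm of their places (angle between each of S1_mid, S2_mid, T1_mid, T2_mid, W1_mid, W2_mid, W3_mid's own z axis and vertical below 0.12 rad and x of S1_mid in the frame of scanner between -0.012 and 0.012 m and y of S1_mid in the frame of scanner between -0.216 and 0.216 m and z of S1_mid in the frame of scanner between 0.074 and 0.086 m and x of S2_mid in the frame of scanner between -0.012 and 0.012 m and y of S2_mid in the frame of scanner between -0.216 and 0.216 m and z of S2_mid in the frame of scanner between 0.074 and 0.086 m and x of T1_mid in the frame of scanner between -0.012 and 0.012 m and y of T1_mid in the frame of scanner between -0.216 and 0.216 m and z of T1_mid in the frame of scanner between 0.074 and 0.086 m and x of T2_mid in the frame of scanner between -0.012 and 0.012 m and y of T2_mid in the frame of scanner between -0.216 and 0.216 m and z of T2_mid in the frame of scanner between 0.074 and 0.086 m and x of W1_mid in the frame of scanner between -0.012 and 0.012 m and y of W1_mid in the frame of scanner between -0.216 and 0.216 m and z of W1_mid in the frame of scanner between 0.074 and 0.086 m and x of W2_mid in the frame of scanner between -0.012 and 0.012 m and y of W2_mid in the frame of scanner between -0.216 and 0.216 m and z of W2_mid in the frame of scanner between 0.074 and 0.086 m and x of W3_mid in the frame of scanner between -0.012 and 0.012 m and y of W3_mid in the frame of scanner between -0.216 and 0.216 m and z of W3_mid in the frame of scanner between 0.074 and 0.086 m and value of joint hood below 0.04 rad and value of joint start below 0.002 m); the robot touches nothing.
It fails at once if the joystick console is pushed from its place (over 30 mm) (distance of joystick from where it was at the start of the episode above 0.03 m).
It fails at once if the lamp box is pushed from its place (over 30 mm) (distance of lamp_box from where it was at the start of the episode above 0.03 m).
Of T1, T2 only 1 to 2 are there at a start; the rules pass over those that are not, and their reading is None.
Of W1, W2, W3 only 2 to 3 are there at a start; the rules pass over those that are not, and their reading is None.
At some moment in a run one of W1, W2, W3 may be knocked a few centimetres aside while the robot is not near it.
Once in a run the grip may slacken for a moment while it holds something.
It also fails if it takes over 210 s, if anything falls off the work surface, if the arm or the gripper's body presses on something with over 40 N, if the wrist force passes 120 N, or if a joint passes its speed limit or range.

ROBOT

A 7-joint arm with a two-finger parallel gripper is mounted at the origin on the work surface. World frame = base frame: x ahead of the robot, y to its left, z up, the work surface at z = 0. Lengths are in mm, angles in rad, forces in N, time in s.
With the tool pointing down it reaches from about 400 to 900 mm from the base axis. Payload 5.5 kg.
Tool frame: the origin (TCP) lies midway between the tips of the shut fingers; the grasp point (between the pads) lies 19 mm behind it; z points along the fingers, y is the line along which they close (so a half turn about z gives the same grasp; the last joint's range is limited). The gripper opens to 92 mm and grips with 3 to 60 N. Pads are 19 mm wide; open, the fingers measure 130 mm over their backs; the gripper's body (75 mm by 190 mm) begins 47 mm behind the grasp point.
Start: joints at [-0.848, 0.501, -0.427, 1.55, 0.221, 1.138, -0.21], TCP at [288.414, 582.509, 226.729] pointing down, gripper open.
Joint ranges: [-2.88, 2.88], [-0.31, 2.03], [-1.54, 1.56], [0.2, 2.42], [-1.41, 4.55], [0.19, 2.02], [-2.57, 2.57]. Speed limits (rad/s): [2.57, 2.57, 3.14, 3.14, 3.14, 3.14, 3.14].

INTERFACE

Orientations are given as a 3x3 rotation matrix whose columns are the frame's x, y, z axes.
In Python, from station import robot gives the robot as it stands.
- The arm moves only by the tool carry_out, never from a script. Its argument "plan" is a list of rows, each a list of 7 numbers: the shift along the tool's x, y, z normalised to -1 to 1, where 1 is 50 mm, then the turn, a rotation vector about the tool's x, y, z normalised to -1 to 1, where 1 is 180 degrees, then the closure, from -1 (fully open) to 1 (shut). A call has 1 to 12 rows; each row shifts and turns the commanded pose from where the row before left it, along the tool's axes as they then stand; what a row does not reach is not made up. A row lasts 1/10 s, in which the tool goes at most 50 mm and 8.59 degrees, less where a joint would pass 70% of its speed; a pose out of reach is approached as far as the arm can. A call with a number of a shift or a turn outside -1 to 1 is refused whole. A call with a gripper value outside its range is refused whole. The fingers move at their own pace and stop on an object; "grip_force" is the grip in N (left out, the last holds). Time passes only in rows, so rows that do not move let the fingers close. It gives the time, the measured TCP pose, the force, the opening and the grip force at its end, in the units of the state.
- robot.sense(): the state, without advancing time (a new reading comes with each control period).
- robot.capture(name): name is "scene" or "top"; returns the picture (480x640x3 uint8, blue, green, red); there is no depth.
- robot.camera_info(name): a dict with "fx", "fy", "cx", "cy" (pixels), "R" (3x3) and "t" (3): a world point X has camera coordinates R X + t. Camera axes: x right, y down, z forward; pixel columns grow to the right and rows downward; lengths in mm; the calibration is good to about 2 mm. A picture is of the moment at which its call begins. camera_info takes no time and is no camera call.
- robot.finish_job(): hands the job in; it is judged then, once.
The state is a dict: "time_s": time; "joint_positions": joint angles; "joint_vel": joint speeds; "tau": joint torques, N m; "position": TCP position; "eef_rot": TCP orientation; "wrist_force": force on the tool from outside, world axes, zero at the start; "ft_torque": the same for the moment, N m; "opening": opening from 0.0 (shut) to 1.0 (fully open); "gripper_force": force on a finger pad.
Only numpy, scipy, OpenCV 4.12 (cv2) and the standard library are available. Lean on these libraries where they do the work, as an engineer would, in place of code of your own. Each camera call takes 0.05 s, during which the arm holds its last target. There are 200 camera calls.

## Working session

There is one attempt and no reset: what is moved stays moved. The work goes in short steps, Python scripts to look and compute and a tool call to move; the robot and the scene stay as the last step left them, time stands still between calls to the robot, and variables do not carry over. Pictures are saved under pics/ and viewed, at most 14 in all, crops included, and the job is handed in when it is done.

Besides the shell and the picture viewer there is one more tool, called after "Call:" as name(argument=value, ...) on one line, values as JSON. carry_out: Moves the arm, as the interface text tells. Its arguments: {"type":"object","properties":{"plan":{"type":"array"},"grip_force":{"type":"number"}},"required":["plan"]}

```bash
ls; mkdir -p pics; python3 - <<'E'
from station import robot
import cv2
for n in("scene","top"):
    cv2.imwrite(f"pics/{n}0.png",robot.capture(n)); c=robot.camera_info(n); print(n,c)
s=robot.sense();print(s)
E
```

```text
pics
scene {'fx': 476.6441810352659, 'fy': 476.6441810352659, 'cx': 322.2775999601786, 'cy': 245.5036096947791, 'R': array([[-0.73142895,  0.68167089, -0.01834373],
       [ 0.45224681,  0.4647738 , -0.76122148],
       [-0.51037684, -0.56507532, -0.6482325 ]]), 't': array([ 309.0453669 , -140.82482646, 1357.89378445])}
top {'fx': 542.3870000225241, 'fy': 542.3870000225241, 'cx': 321.94613396358596, 'cy': 238.94980042257623, 'R': array([[ 0.00676098, -0.99979037,  0.01932621],
       [-0.99176948, -0.00917535, -0.12770711],
       [ 0.12785766, -0.01830372, -0.99162361]]), 't': array([   9.78040865,  493.93727899, 1487.66132003])}
{'time_s': 0.1, 'joint_positions': array([-0.84778778,  0.50174732, -0.42679338,  1.55135997,  0.22078445,
        1.13828308, -0.21028285]), 'joint_vel': array([ 1.35415359e-04, -2.83720215e-03, -1.25536722e-05, -2.93665798e-03,
       -2.98808133e-04, -1.79264419e-03, -3.07007142e-04]), 'tau': array([-1.00143487e-02, -5.67883158e+01, -5.83792940e+00, -2.79917639e+01,
       -6.90334733e-02,  2.42862065e-02,  4.96034897e-05]), 'position': array([288.20968198, 581.9015749 , 225.77901425]), 'eef_rot': array([[-8.96159389e-01,  4.43731505e-01, -8.37333835e-04],
       [ 4.43732290e-01,  8.96158074e-01, -1.53658984e-03],
       [ 6.85501529e-05, -1.74858148e-03, -9.99998469e-01]]), 'wrist_force': array([-0.121746  , -0.07285595, -0.14418213]), 'ft_torque': array([-0.03252866, -0.06222045,  0.03522934]), 'gripper_force': 0.0, 'opening': 1.0031178884757903}
```

View pics/scene0.png

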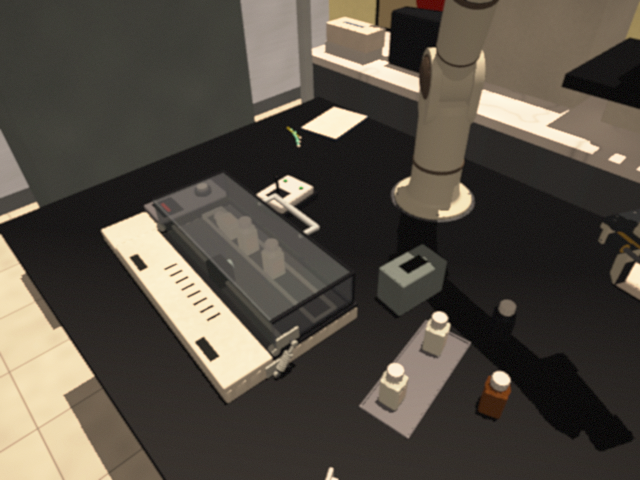

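View pics/top0.png

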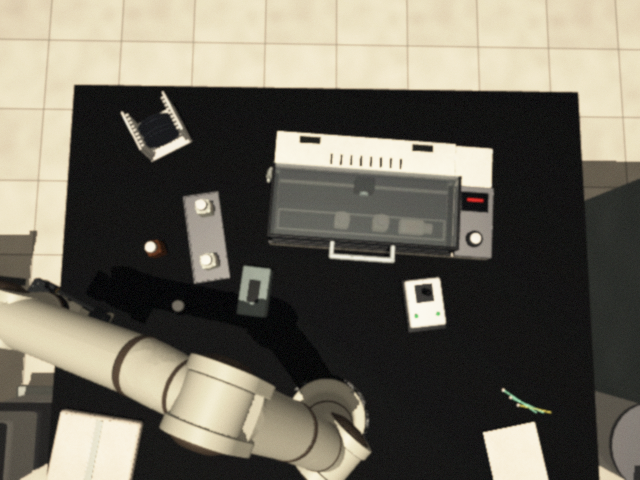

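```bash
cat > h.py <<'E'
import numpy as np,cv2
from station import robot
from scipy.optimize import least_squares
def proj(n,X):
    c=robot.camera_info(n);q=c["R"]@np.array(X,float)+c["t"]
    return np.array([c["fx"]*q[0]/q[2]+c["cx"],c["fy"]*q[1]/q[2]+c["cy"]])
def ray(n,u,v,z):
    c=robot.camera_info(n);d=c["R"].T@np.array([(u-c["cx"])/c["fx"],(v-c["cy"])/c["fy"],1]);o=-c["R"].T@c["t"]
    return o+d*(z-o[2])/d[2]
def crop(n,u0,v0,w,h,s,f):
    im=robot.capture(n)[v0:v0+h,u0:u0+w]
    cv2.imwrite(f,cv2.resize(np.clip(im.astype(float)*1.5,0,255).astype(np.uint8),None,fx=s,fy=s,interpolation=cv2.INTER_CUBIC))
E
python3 - <<'E'
from h import *
crop("top",260,120,240,150,3.3,"pics/c1.png")
crop("scene",95,165,270,240,2.5,"pics/c2.png")
E
```

```text
(no output)
```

View pics/c1.png

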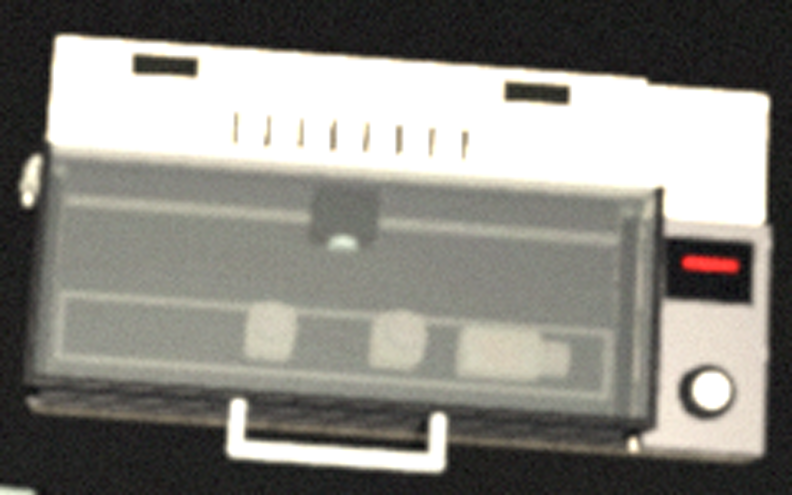

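View pics/c2.png

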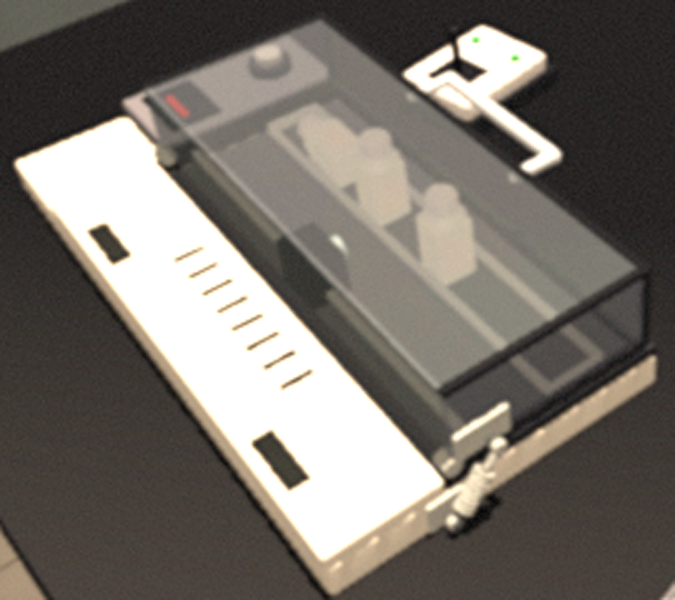

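```bash
cat >> h.py <<'E'
def S2W(p,P):
    c,s=np.cos(p[2]),np.sin(p[2]);return np.array([p[0]+c*P[0]-s*P[1],p[1]+s*P[0]+c*P[1],P[2]])
E
python3 - <<'E'
from h import *
C=[((250,255,50),(57,37)),((250,-365,55),(768,94)),((-70,-365,55),(765,458)),
((29,234,49),(63,292)),((29,-234,49),(615,330)),((-29,-234,49),(607,400)),((-29,234,49),(55,360)),
((-102,80,125),(230,451)),((-102,-80,125),(445,464))]
C=[("top",a,(b[0]/3.3+260,b[1]/3.3+120)) for a,b in C]
D=[((250,255,50),(330,562)),((250,-365,55),(18,160)),((29,234,49),(548,388)),((-29,234,49),(603,352)),((-102,80,125),(543,158))]
C+=[("scene",a,(b[0]/2.5+95,b[1]/2.5+165)) for a,b in D]
f=lambda p:np.concatenate([proj(n,S2W(p,a))-b for n,a,b in C])
r=least_squares(f,[600,-70,0],x_scale=[1,1,.01],loss='soft_l1');p=r.x;print(p);print(f(p).reshape(-1,2).round(1))
T=lambda x,y,z:ray("top",x/3.3+260,y/3.3+120,z)
st=T(711,390,73);print("start",st)
c,s=np.cos(p[2]),np.sin(p[2])
inv=lambda w:(np.array([[c,s],[-s,c]])@(w[:2]-p[:2])).round(1)
print("start S",inv(st))
for nm,q in dict(Sa=(270,315),Sb=(400,325)).items(): print(nm,inv(T(*q,125)))
for nm,q in dict(base=(459,347),cap=(570,358)).items(): print(nm,inv(T(*q,54)))
for u,v in((204,204),(208,259)): print("W",ray("top",u,v,93))
for u,v in((183,195),(218,192),(230,278),(193,283)): print("tray",ray("top",u,v,8))
for u,v in((237,270),(270,268),(270,318),(237,315)): print("lamp",ray("top",u,v,90))
for u,v in((404,280),(440,277),(446,327),(410,331)): print("joy",ray("top",u,v,50))
for n,q in(("bara",(-102,80,125)),("barc",(-102,0,125)),("lane",(0,0,35))):print(n,S2W(p,q))
E
```

```text
[ 5.32316041e+02 -9.22029578e+01 -6.00330703e-02]
[[-1.6  0.3]
 [ 1.  -2. ]
 [-1.1 -0.2]
 [-2.   0.2]
 [-2.   0.3]
 [-0.4 -0.3]
 [-1.2  0.2]
 [ 0.4 -0. ]
 [-3.8  0.2]
 [-4.3 -1.6]
 [-5.9 -6.6]
 [-0.7 -1.2]
 [-0.7 -0.8]
 [ 2.9 -1.6]]
start [ 494.51490918 -406.10501166   73.        ]
start S [ -18.9 -315.6]
Sa [ 9.2 56.2]
Sb [  8.4 -48.4]
base [   5.7 -107.4]
cap [   2.9 -201.4]
W [578.04258539 333.7481026   93.        ]
W [429.27735292 318.0124725   93.        ]
tray [619.95636554 411.65841027   8.        ]
tray [629.79794832 312.17918054   8.        ]
tray [383.87679815 270.91239016   8.        ]
tray [369.06928708 373.88818548   8.        ]
lamp [400.79753586 240.62925269  90.        ]
lamp [406.85370573 152.94718971  90.        ]
lamp [274.79359821 150.44108097  90.        ]
lamp [282.06191947 237.4572929   90.        ]
joy [ 379.81566712 -212.22104219   50.        ]
joy [ 388.83874888 -311.75970935   50.        ]
joy [ 252.94613049 -325.2854163    50.        ]
joy [ 241.61321214 -226.82172117   50.        ]
bara [435.29955013  -6.22737753 125.        ]
barc [430.49978875 -86.08326204 125.        ]
lane [532.3160415 -92.2029578  35.       ]
```

Call:
carry_out(plan=[[0, 0, -0.8, 0, 0, 0.0466, 0.26], [0, 0, 0, 0, 0, 0.0466, 0.26], [0, 0, 0, 0, 0, 0.0466, 0.26], [0, 0, 0, 0, 0, 0.0466, 0.26], [0, 0, 0, 0, 0, 0.0466, 0.26], [0, 0, 0, 0, 0, 0.0466, 0.26], [0, 0, 0, 0, 0, 0.0466, 0.26], [0, 0, 0, 0, 0, 0.0466, 0.26], [0, 0, 0, 0, 0, 0, 0.26]], grip_force=15)

```text
time_s: 1.1
position: [288.3, 582.4, 266.5]
eef_rot: [[0.061, 0.998, 0.0], [0.998, -0.061, -0.0], [-0.0, 0.0, -1.0]]
wrist_force: [-0.1, 0.2, 0.4]
opening: 0.373
gripper_force: 0.0
```

```bash
python3 - <<'E'
from h import *
C=[((250,255,50),(57,37)),((250,-365,55),(768,94)),((-70,-365,55),(765,458)),
((29,234,49),(63,292)),((29,-234,49),(615,330)),((-29,-234,49),(607,400)),((-29,234,49),(55,360)),
((-102,80,125),(230,451)),((-102,-80,125),(445,464))]
C=[("top",a,(b[0]/3.3+260,b[1]/3.3+120)) for a,b in C]
f=lambda p:np.concatenate([proj(n,S2W(p,a))-b for n,a,b in C])
r=least_squares(f,[600,-70,0],x_scale=[1,1,.01],loss='soft_l1');p=r.x;print(p);print(f(p).reshape(-1,2).round(1))
for q in((-102,80,125),(-29,234,49),(250,255,50)):print(q,(proj("scene",S2W(p,q))-[95,165])*2.5)
# triangulate caps: scene px of cap tops
for (u,v),(a,b) in (((204,204),(396,370)),((208,259),(439,318))):
    r=least_squares(lambda X:np.r_[proj("top",X)-[u,v],proj("scene",X)-[a,b]],[500,330,93]);print(r.x,r.cost)
s=robot.sense();print(s["position"],s["eef_rot"],s["opening"])
crop("top",170,180,110,115,5,"pics/tr.png")
E
```

```text
[ 5.32337113e+02 -9.55302041e+01 -6.30515399e-02]
[[-0.1  0.1]
 [ 2.4 -1.6]
 [ 0.   0.2]
 [-0.8 -0. ]
 [-0.8  0.6]
 [ 0.8 -0.1]
 [-0.  -0.1]
 [ 1.6 -0.1]
 [-2.7  0.3]]
(-102, 80, 125) [547.77786296 152.58168307]
(-29, 234, 49) [597.88409835 348.22012845]
(250, 255, 50) [315.07512237 554.94075863]
[573.18358992 343.18675836  85.3145873 ] 9.887719979331825
[426.01520258 324.75855119  86.56104384] 4.829215620128814
[288.29638224 582.39656362 266.51345122] [[ 6.12415347e-02  9.98122974e-01  6.21779477e-05]
 [ 9.98122879e-01 -6.12415014e-02 -4.42782931e-04]
 [-4.38143945e-04  8.91779385e-05 -9.99999900e-01]] 0.3728942652373607
```

View pics/tr.png

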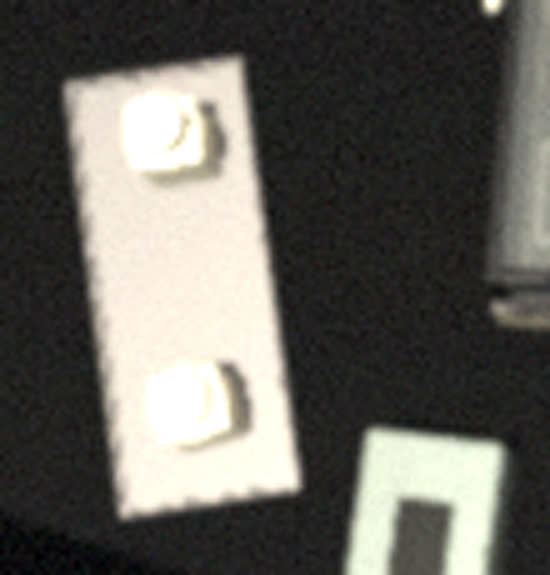

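Call:
carry_out(plan=[[-0.881, 0.237, 0, 0, 0, 0, 0.26], [-0.881, 0.237, 0, 0, 0, 0, 0.26], [-0.881, 0.237, 0, 0, 0, 0, 0.26], [-0.881, 0.237, 0, 0, 0, 0, 0.26], [-0.881, 0.237, 0, 0, 0, 0, 0.26], [-0.881, 0.237, 0, 0, 0, 0, 0.26], [-0.881, 0.237, 0, 0, 0, 0, 0.26], [-0.881, 0.237, 0, 0, 0, 0, 0.26]])

```text
time_s: 1.95
position: [361.9, 223.2, 266.9]
eef_rot: [[0.056, 0.998, 0.001], [0.998, -0.056, 0.0], [0.0, 0.001, -1.0]]
wrist_force: [0.2, 0.3, -0.8]
opening: 0.369
gripper_force: 0.0
```

Call:
carry_out(plan=[[-0.881, 0.237, 0, 0, 0, 0, 0.26], [-0.881, 0.237, 0, 0, 0, 0, 0.26], [-0.881, 0.237, 0, 0, 0, 0, 0.26], [-0.881, 0.237, 0, 0, 0, 0, 0.26], [-0.881, 0.237, 0, 0, 0, 0, 0.26], [-0.881, 0.237, 0, 0, 0, 0, 0.26], [-0.881, 0.237, 0, 0, 0, 0, 0.26], [0, 0, 0, 0, 0, 0, 0.26], [0, 0, 0, 0, 0, 0, 0.26]])

```text
time_s: 2.85
position: [426.0, -88.4, 266.6]
eef_rot: [[0.06, 0.998, -0.0], [0.998, -0.06, 0.0], [0.0, -0.0, -1.0]]
wrist_force: [-0.1, 0.3, -0.1]
opening: 0.372
gripper_force: 0.0
```

```bash
python3 - <<'E'
from h import *
s=robot.sense();print(s["position"],s["joint_positions"].round(2))
crop("scene",170,120,270,220,2.6,"pics/a.png")
E
```

```text
[425.95755825 -88.44949678 266.64582429] [-0.21  0.03  0.36  2.03 -0.01  1.08  0.1 ]
```

View pics/a.png

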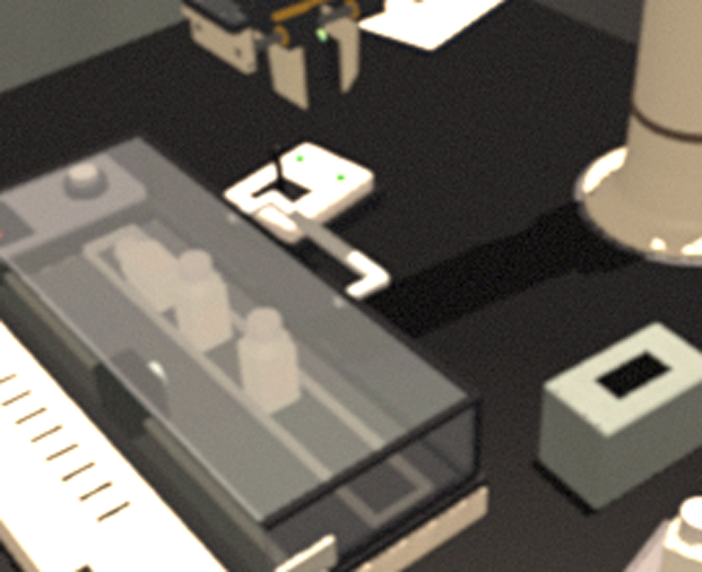

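Call:
carry_out(plan=[[0, 0, 0.6, 0, 0, 0, 0.26], [0, 0, 0.6, 0, 0, 0, 0.26], [0, 0, 0.6, 0, 0, 0, 0.26], [0, 0, 0.4, 0, 0, 0, 0.26], [0, 0, 0.4, 0, 0, 0, 0.26], [0, 0, 0.3, 0, 0, 0, 0.26], [0, 0, 0.2, 0, 0, 0, 0.26], [0, 0, 0, 0, 0, 0, 0.26], [0, 0, 0, 0, 0, 0, 0.26]])

```text
time_s: 3.8
position: [426.4, -87.1, 112.0]
eef_rot: [[0.058, 0.998, 0.0], [0.998, -0.058, 0.0], [0.0, 0.0, -1.0]]
wrist_force: [-0.6, -0.4, -0.4]
opening: 0.37
gripper_force: 0.0
```

Call:
carry_out(plan=[[0, 0.05, 0, 0, 0, 0, 0.45], [0, 0.04, 0, 0, 0, 0, 0.6], [0, 0, 0, 0, 0, 0, 0.72], [0, 0, 0, 0, 0, 0, 0.8], [0, 0, 0, 0, 0, 0, 0.8]], grip_force=8)

```text
time_s: 4.3
position: [431.3, -88.0, 112.2]
eef_rot: [[0.06, 0.998, 0.001], [0.998, -0.06, 0.0], [0.0, 0.001, -1.0]]
wrist_force: [0.8, 1.4, 3.4]
opening: 0.145
gripper_force: 8.0
```

Call:
carry_out(plan=[[0, 0.11, -0.328, 0, 0, 0, 0.8], [0, 0.132, -0.32, 0, 0, 0, 0.8], [0, 0.154, -0.31, 0, 0, 0, 0.8], [0, 0.175, -0.298, 0, 0, 0, 0.8], [0, 0.196, -0.285, 0, 0, 0, 0.8], [0, 0.215, -0.271, 0, 0, 0, 0.8], [0, 0.234, -0.255, 0, 0, 0, 0.8], [0, 0.251, -0.238, 0, 0, 0, 0.8], [0, 0.267, -0.22, 0, 0, 0, 0.8], [0, 0.282, -0.201, 0, 0, 0, 0.8]], grip_force=8)

```text
time_s: 5.3
position: [525.7, -93.8, 247.5]
eef_rot: [[0.061, 0.998, -0.012], [0.998, -0.061, 0.002], [0.001, -0.013, -1.0]]
wrist_force: [-14.3, 1.7, 12.5]
opening: 0.214
gripper_force: 7.8
```

Call:
carry_out(plan=[[0, 0.295, -0.181, 0, 0, 0, 0.8], [0, 0.307, -0.159, 0, 0, 0, 0.8], [0, 0.318, -0.137, 0, 0, 0, 0.8], [0, 0.326, -0.115, 0, 0, 0, 0.8], [0, 0.333, -0.092, 0, 0, 0, 0.8], [0, 0.339, -0.068, 0, 0, 0, 0.8], [0, 0.343, -0.044, 0, 0, 0, 0.8], [0, 0.345, -0.02, 0, 0, 0, 0.8], [0, 0.346, 0, 0, 0, 0, 0.8], [0, 0.345, 0.028, 0, 0, 0, 0.8], [0, 0, 0, 0, 0, 0, 0.8]])

```text
time_s: 6.4
position: [697.9, -104.4, 286.6]
eef_rot: [[0.06, 0.998, 0.002], [0.998, -0.06, -0.001], [-0.001, 0.002, -1.0]]
wrist_force: [2.9, 0.2, 0.4]
opening: 0.149
gripper_force: 8.0
```

```bash
python3 - <<'E'
from h import *
s=robot.sense();print(s["position"],s["wrist_force"],s["joint_positions"].round(2))
cv2.imwrite("pics/b.png",robot.capture("scene"))
E
```

```text
[ 697.88429768 -104.43620683  286.55144356] [2.87651366 0.23095599 0.41235209] [-0.12  0.54  0.35  1.34 -0.19  1.29  0.18]
```

View pics/b.png

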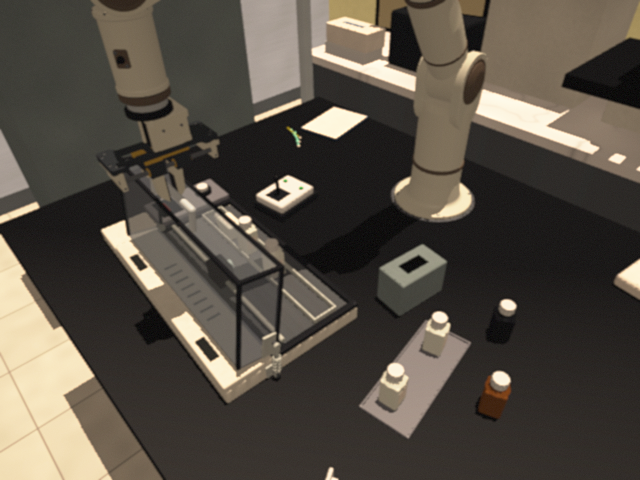

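Call:
carry_out(plan=[[0, 0.1, 0, 0, 0, 0, 0.3], [0, 0.1, 0, 0, 0, 0, 0.2], [0, 0, 0, 0, 0, 0, 0.2], [0, 0, -0.5, 0, 0, 0, 0.2], [0, 0, -0.8, 0, 0, 0, 0], [0, 0, -0.6, 0, 0, 0, 0], [0, 0, 0, 0, 0, 0, 0], [0, 0, 0, 0, 0, 0, 0], [0, 0, 0, 0, 0, 0, 0], [0, 0, 0, 0, 0, 0, 0], [0, 0, 0, 0, 0, 0, 0]])

```text
time_s: 7.55
position: [705.2, -104.4, 381.0]
eef_rot: [[0.06, 0.998, -0.002], [0.998, -0.06, 0.0], [0.0, -0.002, -1.0]]
wrist_force: [0.4, 1.1, -0.8]
opening: 0.501
gripper_force: 0.0
```

```bash
python3 - <<'E'
from h import *
print(robot.sense()["position"])
p=[532.3,-95.5,-.063]
# open handle expected
print("open bar",[(n,proj(n,S2W(p,(181,y,298)))) for n in("top","scene") for y in(80,-80)])
im=robot.capture("top")
cv2.imwrite("pics/c.png",im)
E
```

```text
[ 705.23027275 -104.40329235  380.99304936]
open bar [('top', array([341.97967354, 130.8739171 ])), ('top', array([409.25502014, 135.84250811])), ('scene', array([181.66180325, 212.96459743])), ('scene', array([143.1992912 , 175.07134462]))]
```

View pics/c.png

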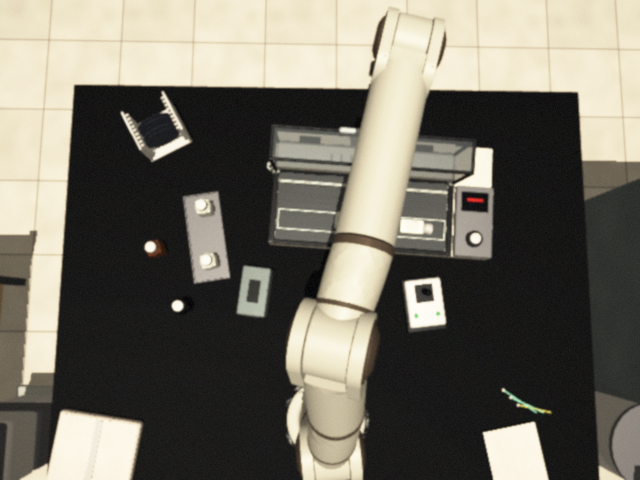

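```bash
cat >> h.py <<'E'
P=[532.3,-95.5,-.063]
def W2S(w):
    c,s=np.cos(P[2]),np.sin(P[2]);return np.r_[np.array([[c,s],[-s,c]])@(np.array(w)[:2]-P[:2]),w[2]]
def go(X,yaw=None):
    """shift in tool axes (units of 50mm) to world X; yaw of tool y axis"""
    s=robot.sense();R=s["eef_rot"];d=R.T@(np.array(X)-s["position"])
    cur=np.arctan2(R[1,1],R[0,1]);print("pos",s["position"].round(1),"shift",(d/50).round(2),"turn z",None if yaw is None else round(-(yaw-cur)/np.pi,4))
def caps(n,u0,v0,w,h,th=200,amin=20):
    im=robot.capture(n)[v0:v0+h,u0:u0+w];m=(im.min(2)>th).astype(np.uint8)
    k,l,st,c=cv2.connectedComponentsWithStats(m)
    return [(c[i]+[u0,v0],st[i,:4]+np.array([u0,v0,0,0]),st[i,4]) for i in range(1,k) if st[i,4]>=amin]
E
python3 - <<'E'
from h import *
im=robot.capture("top")
for th in(130,160,190):print(th,[(a.round(1),b,n) for a,b,n in caps("top",185,190,40,85,th,8)])
for th in(130,160,190):print("sc",th,[(a.round(1),b,n) for a,b,n in caps("scene",370,305,80,110,th,8)])
print(ray("top",202.6,205.6,93),ray("top",206.6,260.4,93))
tc=[ray("top",u,v,7) for u,v in((182.4,196),(218.6,191.4),(230,278),(194,283.6))];print(np.mean(tc,0),np.arctan2(*( (tc[0]-tc[3])[[1,0]])),np.arctan2(*( (tc[1]-tc[2])[[1,0]])))
E
```

```text
130 [(array([205.2, 234.5]), array([185, 193,  40,  82]), np.int32(2495))]
160 [(array([201.1, 205.6]), array([194, 197,  16,  17]), np.int32(214)), (array([208.3, 247.4]), array([191, 212,  34,  63]), np.int32(1420))]
190 [(array([200.7, 205.9]), array([195, 199,  15,  14]), np.int32(135)), (array([205.8, 261. ]), array([200, 254,  15,  15]), np.int32(146))]
sc 130 [(array([438.2, 323.9]), array([424, 311,  26,  26]), np.int32(342)), (array([414.9, 379.3]), array([370, 331,  80,  84]), np.int32(2977))]
sc 160 [(array([439.6, 317. ]), array([433, 312,  15,  11]), np.int32(126)), (array([438.1, 329.4]), array([426, 321,  24,  16]), np.int32(137)), (array([395.5, 369.4]), array([388, 363,  17,  14]), np.int32(186)), (array([395. , 382.8]), array([381, 373,  27,  18]), np.int32(164))]
sc 190 [(array([439.6, 316.9]), array([433, 312,  14,  11]), np.int32(110)), (array([442.5, 330.6]), array([435, 324,  14,  12]), np.int32(53)), (array([395.5, 369.5]), array([388, 364,  16,  13]), np.int32(156)), (array([398.9, 384.4]), array([390, 376,  17,  15]), np.int32(72))]
[573.61776644 337.35680906  93.        ] [425.50653242 321.5997689   93.        ]
[500.1022993  341.62598454   7.        ] 0.16753752965189297 0.1585639792788567
```

```bash
python3 - <<'E'
from h import *
for u,v in((395.5,367.5),(439.6,316)):print(ray("scene",u,v,93))
go([573.5,340,381],.14)
E
```

```text
[571.78929495 345.34810014  93.        ]
[424.12253648 327.73536534  93.        ]
pos [ 705.8 -104.6  382.4] shift [ 8.72 -3.18  0.03] turn z -0.0637
```

Call:
carry_out(plan=[[0.793, -0.289, 0, 0, 0, 0, 0], [0.793, -0.289, 0, 0, 0, 0, 0], [0.793, -0.289, 0, 0, 0, 0, 0], [0.793, -0.289, 0, 0, 0, 0, 0], [0.793, -0.289, 0, 0, 0, 0, 0], [0.793, -0.289, 0, 0, 0, 0, -0.5], [0.793, -0.289, 0, 0, 0, 0, -0.6], [0.793, -0.289, 0, 0, 0, 0, -0.6], [0.793, -0.289, 0, 0, 0, 0, -0.6], [0.793, -0.289, 0, 0, 0, 0, -0.6], [0.793, -0.289, 0, 0, 0, 0, -0.6]])

```text
time_s: 9.05
position: [572.7, 341.9, 382.7]
eef_rot: [[0.06, 0.998, 0.0], [0.998, -0.06, 0.0], [0.0, 0.0, -1.0]]
wrist_force: [0.1, -0.1, 0.2]
opening: 0.799
gripper_force: 0.0
```

Call:
carry_out(plan=[[0, 0, 0.8, 0, 0, -0.0318, -0.6], [0, 0, 0.8, 0, 0, -0.0318, -0.6], [0, 0, 0.8, 0, 0, 0, -0.6], [0, 0, 0.8, 0, 0, 0, -0.6], [0, 0, 0.8, 0, 0, 0, -0.6], [0, 0, 0, 0, 0, 0, -0.6], [0, 0, 0, 0, 0, 0, -0.6]])

```text
time_s: 9.75
position: [573.3, 340.3, 182.7]
eef_rot: [[-0.139, 0.99, -0.001], [0.99, 0.139, -0.001], [-0.0, -0.001, -1.0]]
wrist_force: [-0.4, 1.3, 1.1]
opening: 0.801
gripper_force: 0.0
```

```bash
python3 - <<'E'
from h import *
go([573,341,34],.14);print(robot.sense()["joint_positions"].round(2),robot.sense()["opening"])
crop("scene",170,170,300,240,2.6,"pics/d.png")
E
```

```text
pos [573.3 340.3 182.7] shift [ 0.02 -0.    2.97] turn z -0.0001
[-0.7   0.54  0.17  1.56 -0.1   1.05 -0.36] 0.8014068595671325
```

View pics/d.png

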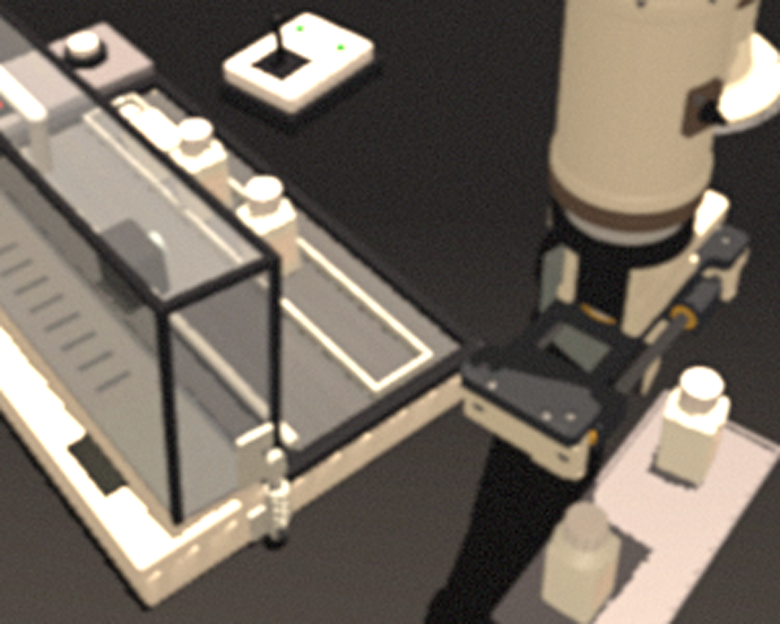

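Call:
carry_out(plan=[[0, 0, 0.6, 0, 0, 0, -0.6], [0, 0, 0.6, 0, 0, 0, -0.6], [0, 0, 0.6, 0, 0, 0, -0.6], [0, 0, 0.5, 0, 0, 0, -0.6], [0, 0, 0.4, 0, 0, 0, -0.6], [0, 0, 0.27, 0, 0, 0, -0.6], [0, 0, 0, 0, 0, 0, -0.6], [0, 0, 0, 0, 0, 0, 0], [0, 0, 0, 0, 0, 0, 0.4], [0, 0, 0, 0, 0, 0, 0.4], [0, 0, 0, 0, 0, 0, 0.4]], grip_force=20)

```text
time_s: 10.9
position: [573.9, 340.7, 34.9]
eef_rot: [[-0.139, 0.99, 0.001], [0.99, 0.139, 0.001], [0.001, 0.001, -1.0]]
wrist_force: [-0.2, 0.7, -0.3]
opening: 0.5
gripper_force: 0.0
```

Call:
carry_out(plan=[[0, 0, -0.2, 0, 0, 0, 0.4], [0, 0, -0.5, 0, 0, 0, 0.4], [0, 0, -0.8, 0, 0, 0, 0.4], [0, 0, -0.8, 0, 0, 0, 0.4], [0, 0, -0.8, 0, 0, 0, 0.4], [0, 0, -0.2, 0, 0, 0, 0.4], [0, 0, 0, 0, 0, 0, 0.4]])

```text
time_s: 11.6
position: [574.7, 341.1, 202.1]
eef_rot: [[-0.139, 0.99, 0.004], [0.99, 0.139, 0.003], [0.002, 0.005, -1.0]]
wrist_force: [0.9, 0.4, -0.9]
opening: 0.412
gripper_force: 19.9
```

```bash
python3 - <<'E'
from h import *
X=S2W(P,(0,190,0));X[2]=35+50-19+70
go(X,-.063);print(X)
for y in(125,190):print(S2W(P,(0,y,0)))
# standing ones, caps
for q in((0,0),):
  print([(a.round(1),W2S(ray("top",*a,125)).round(1),n) for a,b,n in caps("top",275,205,170,35,200,8)])
im=robot.capture("top");cv2.imwrite("pics/e.png",cv2.resize(im[180:260,170:450],None,fx=2.8,fy=2.8,interpolation=cv2.INTER_CUBIC))
E
```

```text
pos [574.7 341.1 202.1] shift [-4.81 -1.3   1.31] turn z 0.0645
[544.26208342  94.12306969 136.        ]
[540.16979172  29.25201954   0.        ]
[544.26208342  94.12306969   0.        ]
[(array([342. , 218.1]), array([  1.7,  58.6, 125. ]), np.int32(135)), (array([382. , 221.2]), array([  1.3, -47.6, 125. ]), np.int32(123)), (array([411.7, 225.8]), array([  -5.2, -126.6,  125. ]), np.int32(296)), (array([428.3, 228.1]), array([  -8.2, -171. ,  125. ]), np.int32(37))]
```

View pics/e.png

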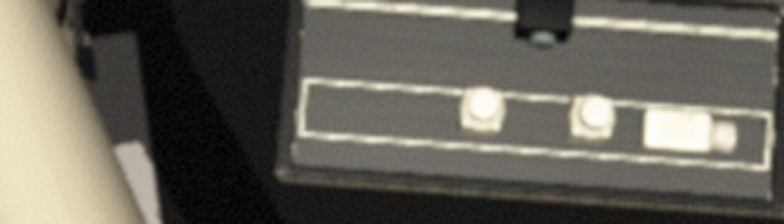

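Call:
carry_out(plan=[[-0.4, -0.108, 0, 0, 0, 0, 0.4], [-0.8, -0.217, 0, 0, 0, 0, 0.4], [-0.8, -0.217, 0, 0, 0, 0, 0.4], [-0.8, -0.217, 0, 0, 0, 0, 0.4], [-0.8, -0.217, 0, 0, 0, 0, 0.4], [-0.8, -0.217, 0, 0, 0, 0, 0.4], [-0.4, -0.108, 0, 0, 0, 0, 0.4], [0, 0, 0, 0, 0, 0.0322, 0.4], [0, 0, 0, 0, 0, 0.0322, 0.4], [0, 0, 0.3, 0, 0, 0, 0.4], [0, 0, 0, 0, 0, 0, 0.4]])

```text
time_s: 12.8
position: [539.3, 93.1, 180.3]
eef_rot: [[0.062, 0.998, -0.007], [0.998, -0.062, -0.002], [-0.002, -0.007, -1.0]]
wrist_force: [-0.8, -0.6, -1.0]
opening: 0.414
gripper_force: 19.9
```

```bash
python3 - <<'E'
from h import *
go(S2W(P,(0,190,80)),-.063)
im=robot.capture("scene");cv2.imwrite("pics/f.png",cv2.resize(im[160:360,190:390],None,fx=3,fy=3,interpolation=cv2.INTER_CUBIC))
s=robot.sense();q=s["position"]
for dz in(-45,-35,-25):print(dz,(proj("scene",q+[0,0,dz])-[190,160])*3)
E
```

```text
pos [539.3  93.1 180.3] shift [0.03 0.11 2.  ] turn z 0.0002
-45 [359.03812018 321.7767603 ]
-35 [358.49542091 310.5848608 ]
-25 [357.9451422  299.23665342]
```

View pics/f.png

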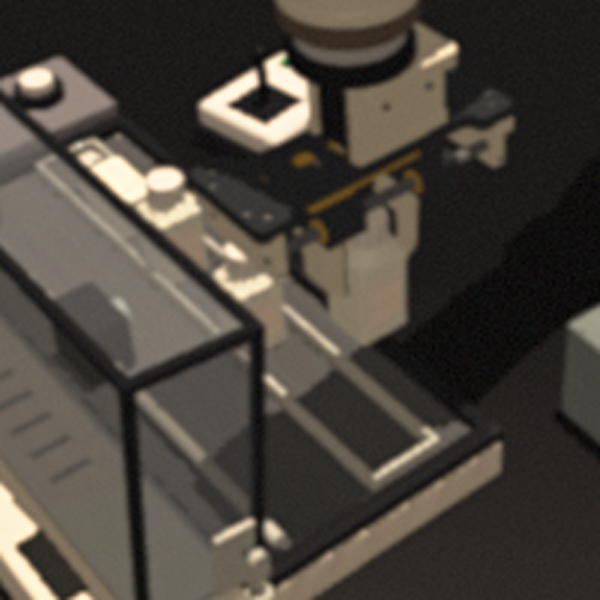

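Call:
carry_out(plan=[[0.03, 0.11, 0.4, 0, 0, 0, 0.4], [0, 0, 0.6, 0, 0, 0, 0.4], [0, 0, 0.5, 0, 0, 0, 0.4], [0, 0, 0.2, 0, 0, 0, 0.4], [0, 0, 0.1, 0, 0, 0, 0.4], [0, 0, 0, 0, 0, 0, 0.4], [0, 0, 0, 0, 0, 0, 0.4]])

```text
time_s: 13.55
position: [548.8, 94.9, 95.0]
eef_rot: [[0.063, 0.998, 0.002], [0.998, -0.063, 0.0], [0.001, 0.002, -1.0]]
wrist_force: [0.1, 0.1, -0.9]
opening: 0.413
gripper_force: 19.9
```

Call:
carry_out(plan=[[0, 0, 0.06, 0, 0, 0, 0.4], [0, 0, 0, 0, 0, 0, 0.4]])

```text
time_s: 13.75
position: [548.3, 94.9, 91.5]
eef_rot: [[0.062, 0.998, 0.001], [0.998, -0.062, 0.0], [0.0, 0.001, -1.0]]
wrist_force: [-0.2, -0.9, -1.2]
opening: 0.413
gripper_force: 19.9
```

Call:
carry_out(plan=[[0, 0, 0.06, 0, 0, 0, 0.4], [0, 0, 0, 0, 0, 0, 0.4]])

```text
time_s: 13.95
position: [547.7, 94.8, 87.8]
eef_rot: [[0.063, 0.998, -0.0], [0.998, -0.063, 0.0], [0.0, -0.0, -1.0]]
wrist_force: [-0.5, -0.9, -0.7]
opening: 0.416
gripper_force: 19.9
```

Call:
carry_out(plan=[[0, 0, 0.06, 0, 0, 0, 0.4], [0, 0, 0, 0, 0, 0, 0.4]])

```text
time_s: 14.15
position: [547.6, 94.7, 84.5]
eef_rot: [[0.063, 0.998, -0.001], [0.998, -0.063, -0.0], [-0.0, -0.001, -1.0]]
wrist_force: [-0.3, 0.2, -0.8]
opening: 0.414
gripper_force: 19.9
```

Call:
carry_out(plan=[[0, -0.06, 0.04, 0, 0, 0, 0.4], [0, 0, 0.03, 0, 0, 0, 0.4], [0, 0, 0, 0, 0, 0, 0.4]])

```text
time_s: 14.45
position: [544.5, 95.0, 81.1]
eef_rot: [[0.062, 0.998, -0.001], [0.998, -0.062, -0.0], [-0.0, -0.001, -1.0]]
wrist_force: [-0.2, -0.0, -0.7]
opening: 0.411
gripper_force: 19.9
```

Call:
carry_out(plan=[[0, 0, 0.05, 0, 0, 0, 0.4], [0, 0, 0, 0, 0, 0, 0.4]])

```text
time_s: 14.65
position: [544.8, 94.9, 78.6]
eef_rot: [[0.063, 0.998, -0.0], [0.998, -0.063, -0.0], [-0.0, -0.0, -1.0]]
wrist_force: [0.1, 0.0, -1.4]
opening: 0.414
gripper_force: 19.9
```

Call:
carry_out(plan=[[0, 0, 0.05, 0, 0, 0, 0.4], [0, 0, 0, 0, 0, 0, 0.4]])

```text
time_s: 14.85
position: [544.7, 94.9, 76.1]
eef_rot: [[0.063, 0.998, -0.0], [0.998, -0.063, -0.0], [-0.0, -0.0, -1.0]]
wrist_force: [0.4, -0.9, -1.3]
opening: 0.417
gripper_force: 19.9
```

Call:
carry_out(plan=[[0, 0, 0.05, 0, 0, 0, 0.4], [0, 0, 0, 0, 0, 0, 0.4]])

```text
time_s: 15.05
position: [544.7, 94.9, 73.6]
eef_rot: [[0.063, 0.998, -0.001], [0.998, -0.063, -0.0], [-0.0, -0.001, -1.0]]
wrist_force: [0.3, 0.7, -1.1]
opening: 0.416
gripper_force: 19.9
```

Call:
carry_out(plan=[[0, 0, 0.05, 0, 0, 0, 0.4], [0, 0, 0, 0, 0, 0, 0.4]])

```text
time_s: 15.25
position: [545.8, 94.9, 72.4]
eef_rot: [[0.063, 0.998, 0.001], [0.998, -0.063, 0.0], [0.0, 0.001, -1.0]]
wrist_force: [-0.9, -1.6, 7.2]
opening: 0.414
gripper_force: 20.0
```

Call:
carry_out(plan=[[0, 0, 0.05, 0, 0, 0, 0.4], [0, 0, 0, 0, 0, 0, 0.4]])

```text
time_s: 15.45
position: [545.8, 95.0, 71.4]
eef_rot: [[0.063, 0.998, 0.001], [0.998, -0.063, 0.001], [0.001, 0.001, -1.0]]
wrist_force: [-5.8, -2.1, 20.5]
opening: 0.411
gripper_force: 20.0
```

Call:
carry_out(plan=[[0, 0, -0.04, 0, 0, 0, 0.35], [0, 0, 0, 0, 0, 0, 0.0], [0, 0, 0, 0, 0, 0, -0.3], [0, 0, 0, 0, 0, 0, -0.4], [0, 0, -0.3, 0, 0, 0, -0.4], [0, 0, -0.8, 0, 0, 0, -0.4], [0, 0, -0.8, 0, 0, 0, -0.5], [0, 0, -0.8, 0, 0, 0, -0.6], [0, 0, 0, 0, 0, 0, -0.6], [0, 0, 0, 0, 0, 0, -0.6]])

```text
time_s: 16.45
position: [545.8, 95.2, 207.8]
eef_rot: [[0.063, 0.998, 0.003], [0.998, -0.063, 0.001], [0.001, 0.003, -1.0]]
wrist_force: [-0.9, 0.2, -1.2]
opening: 0.801
gripper_force: 0.0
```

```bash
python3 - <<'E'
from h import *
go([425,325,210],.14)
for th in(130,160,190):print("top",th,[(a.round(1),ray("top",*a,93)[:2].round(),n) for a,b,n in caps("top",185,220,45,60,th,8)])
for th in(160,190):print("sc",th,[(a.round(1),ray("scene",*a,93)[:2].round(),n) for a,b,n in caps("scene",360,290,120,140,th,8)])
E
```

```text
pos [545.8  95.2 207.8] shift [ 4.44 -2.7  -0.05] turn z -0.0645
top 130 [(array([207.6, 249.2]), array([456., 320.]), np.int32(2034))]
top 160 [(array([209. , 251.2]), array([450., 316.]), np.int32(1721))]
top 190 [(array([211.7, 278. ]), array([379., 307.]), np.int32(32))]
sc 160 [(array([453.6, 309.5]), array([392., 336.]), np.int32(418))]
sc 190 [(array([458.5, 299. ]), array([362., 327.]), np.int32(22)), (array([452.9, 310.8]), array([395., 337.]), np.int32(325))]
```

```bash
python3 - <<'E'
from h import *
a=robot.capture("top")[195:315,165:285];b=robot.capture("scene")[270:430,340:500]
im=np.hstack([cv2.resize(a,(400,400),interpolation=3),cv2.resize(b,(400,400),interpolation=3)]);cv2.imwrite("pics/g.png",np.clip(im*0.8,0,255).astype(np.uint8))
E
```

```text
(no output)
```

View pics/g.png

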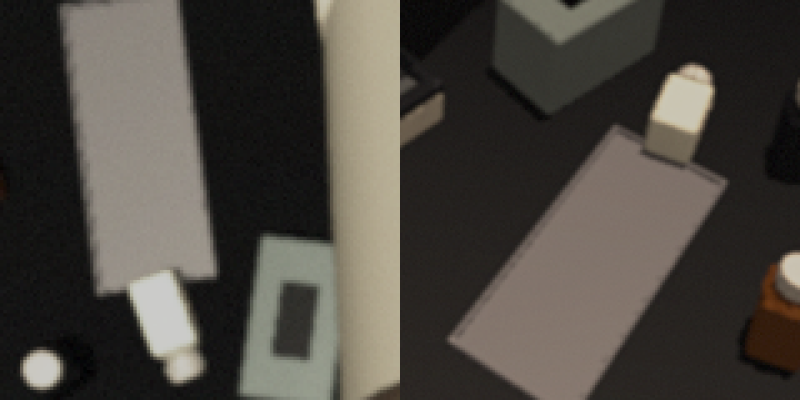

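```bash
cat > fk.py <<'E'
import numpy as np,itertools
from scipy.spatial.transform import Rotation as Ro
from scipy.optimize import least_squares
AX=[np.array(a,float) for a in((0,0,1),(0,1,0),(0,0,1),(0,1,0),(0,0,1),(0,1,0),(0,0,1))]
def fk(q,S,L,off=0):
    R=np.eye(3);p=np.zeros(3)
    # links after joint1,2(shoulder)->elbow(4)->wrist(6)->tool
    p=p+np.array([0,0,L[0]])
    R=R@Ro.from_rotvec(S[0]*q[0]*AX[0]).as_matrix()@Ro.from_rotvec(S[1]*q[1]*AX[1]).as_matrix()@Ro.from_rotvec(S[2]*q[2]*AX[2]).as_matrix()
    p=p+R@np.array([L[4],L[7],L[1]])
    R=R@Ro.from_rotvec(S[3]*q[3]*AX[3]).as_matrix()@Ro.from_rotvec(S[4]*q[4]*AX[4]).as_matrix()
    p=p+R@np.array([L[5],L[8],L[2]]) 
    R=R@Ro.from_rotvec(S[5]*q[5]*AX[5]).as_matrix()
    p=p+R@np.array([L[6],L[9],0])
    R=R@Ro.from_rotvec(S[6]*q[6]*AX[6]+0*AX[6]).as_matrix()
    p=p+R@np.array([0,0,L[3]])
    return p,R
E
python3 - <<'E'
from fk import *
from h import robot,go
s=robot.sense()
D=[([-0.8478,.5017,-.4268,1.5514,.2208,1.1383,-.2103],(288.2,581.9,225.8),[[-.896,.4437,0],[.4437,.896,0],[0,0,-1]]),
([-.21,.03,.36,2.03,-.01,1.08,.1],(426,-88.4,266.6),[[.06,.998,0],[.998,-.06,0],[0,0,-1]]),
([-.12,.54,.35,1.34,-.19,1.29,.18],(697.9,-104.4,286.6),[[.06,.998,0],[.998,-.06,0],[0,0,-1]]),
([-.7,.54,.17,1.56,-.1,1.05,-.36],(573.3,340.3,182.7),[[-.139,.99,0],[.99,.139,0],[0,0,-1]]),
(s["joint_positions"],s["position"],s["eef_rot"])]
print(s["joint_positions"].tolist(),s["position"],s["eef_rot"])
best=[]
for S in itertools.product((1,-1),repeat=7):
    e=0
    for c in (0,):
        # rotation up to constant tool rot about z
        Rs=[fk(q,S,np.zeros(10))[1].T@np.array(R) for q,_,R in D]
        e=max(np.abs(A-Rs[-1]).max() for A in Rs); z=np.mean([A[2,2] for A in Rs])
    best.append((e,z,S,Rs[-1]))
best.sort(key=lambda t:t[0])
for b in best[:4]:
    S=b[2]
    f=lambda L:np.concatenate([fk(q,S,L)[0]-x for q,x,_ in D])
    r=least_squares(f,[350,400,400,250,0,0,0,0,0,0]);print(b[0],b[1],S,r.cost,r.x.round(1));print(b[3].round(2))
E
```

```text
[-0.4554456647792085, 0.326435670894579, 0.2859632462690685, 1.839528271102949, -0.10784678880005598, 0.9928248325965421, -0.18725733738901934] [544.24524019  94.79293667 204.82846269] [[ 6.26557965e-02  9.98033108e-01 -2.04135462e-03]
 [ 9.98034865e-01 -6.26573100e-02 -6.86082452e-04]
 [-8.12638791e-04 -1.99435604e-03 -9.99997681e-01]]
0.005519513775167036 0.9999940878190934 (-1, 1, -1, 1, -1, 1, -1) 49.627142613562754 [ 2.4620e+02  4.9710e+02  4.6010e+02  2.5260e+02  1.2000e+00  9.6000e+00
 -1.7200e+01 -2.0500e+01 -1.4985e+03  1.4916e+03]
[[ 0. -1. -0.]
 [ 1.  0. -0.]
 [ 0. -0.  1.]]
0.008196187230845139 0.9999922326839664 (-1, -1, -1, -1, -1, -1, -1) 423.94768023501905 [  349.9  -441.    239.3  -228.3  -274.7   288.7 -1037.4    39.4 -1688.1
  1623.4]
[[ 0. -1.  0.]
 [ 1. -0. -0.]
 [ 0.  0.  1.]]
0.4450862695801554 -0.592432883000892 (-1, 1, -1, 1, -1, -1, 1) 39.36722106409248 [  252.6   496.5   714.3   154.     -1.7   463.9  -212.9   -32.6 -1244.
  1249. ]
[[-0.11  0.42  0.9 ]
 [ 0.98 -0.11  0.17]
 [ 0.17  0.9  -0.4 ]]
0.44895346095215377 -0.5916594447264923 (-1, -1, -1, -1, -1, 1, 1) 402.45097885222617 [ 9.0000e-01 -4.3570e+02 -2.1179e+03  3.9540e+02 -2.7610e+02  4.8430e+02
 -1.1243e+03  3.5200e+01 -2.5518e+03  2.4913e+03]
[[-0.11  0.42 -0.9 ]
 [ 0.98 -0.11 -0.17]
 [-0.17 -0.9  -0.4 ]]
```

```bash
cat >> fk.py <<'E'
S=(-1,1,-1,1,-1,1,-1)
LO=np.array([-2.88,-.31,-1.54,.2,-1.41,.19,-2.57]);HI=np.array([2.88,2.03,1.56,2.42,4.55,2.02,2.57])
L=None
Rz90=np.array([[0,-1,0],[1,0,0],[0,0,1.]])
def ik(X,R,q0,L,w=300):
    def f(q):
        p,A=fk(q,S,L);A=A@Rz90
        return np.r_[p-X,w*Ro.from_matrix(A.T@R).as_rotvec(),0.5*(q-q0)]
    r=least_squares(f,np.clip(q0,LO+.01,HI-.01),bounds=(LO+.03,HI-.03));p,A=fk(r.x,S,L);return r.x,np.linalg.norm(p-X),np.linalg.norm(Ro.from_matrix((A@Rz90).T@R).as_rotvec())
E
python3 - <<'E'
from fk import *
q5=[-0.4554456647792085, 0.326435670894579, 0.2859632462690685, 1.839528271102949, -0.10784678880005598, 0.9928248325965421, -0.18725733738901934]
D=[([-0.8478,.5017,-.4268,1.5514,.2208,1.1383,-.2103],(288.2,581.9,225.8),5),
([-.21,.03,.36,2.03,-.01,1.08,.1],(426,-88.4,266.6),1),
([-.12,.54,.35,1.34,-.19,1.29,.18],(697.9,-104.4,286.6),1),
([-.7,.54,.17,1.56,-.1,1.05,-.36],(573.3,340.3,182.7),1),
(q5,(544.25,94.79,204.83),5)]
for n in(4,7):
    f=lambda l:np.concatenate([w*(fk(q,S,np.r_[l,np.zeros(10-n)])[0]-x) for q,x,w in D])
    r=least_squares(f,[350,400,400,250]+[0]*(n-4));print(r.cost,r.x.round(1),f(r.x).reshape(-1,3).round(1))
    Lf=np.r_[r.x,np.zeros(10-n)]
    if n==4: np.save("L.npy",Lf)
from h import S2W,P,ray
def tool(y_dir,tilt_dir,t):
    # tool z = down tilted by t toward tilt_dir ; y along closing
    z=np.cos(t)*np.array([0,0,-1])+np.sin(t)*np.array(tilt_dir);y=np.array(y_dir,float);x=np.cross(y,z);return np.c_[x,y,z]
Lf=np.load("L.npy")
sy=S2W([0,0,P[2]],(0,1,0));sx=S2W([0,0,P[2]],(1,0,0))
print("T lane (tilt along y)")
for t in np.radians([60,45,30,0,-30,-45,-60]):
    for sg in(1,-1):
        g=S2W(P,(0,-150,120))
        R=tool(sg*sx,sy,t);X=g+19*R[:,2]
        q,e,a=ik(X,R,np.array(q5),Lf);print(sg,round(np.degrees(t)),q.round(2),round(e,1),round(a,3))
print("radial tilt, at (x,y)")
for xx,yy in((500,250),(600,300),(450,300),(600,150)):
  for t in np.radians([60,45,30,-30,-45,-60]):
    r=np.array([xx,yy,0])/np.hypot(xx,yy)
    for sg in(1,-1):
        c=sg*np.array([-r[1],r[0],0]);R=tool(c,r,t);X=np.array([xx,yy,80])+19*R[:,2]
        q,e,a=ik(X,R,np.array(q5),Lf)
        if sg==1 or e<2:print(xx,yy,sg,round(np.degrees(t)),q.round(2),round(e,1),round(a,3))
b=ray("top",210.9,278.4,22);c=ray("top",221.4,309.6,19);print("W base,cap",b,c,np.linalg.norm(b-c))
b=ray("scene",340+672/2.5-160,270+155/2.5,5);print(b)
E
```

```text
18069.72677427851 [-98.6 529.6 458.7 -53.1] [[-8.500e+01  6.200e+01  7.000e-01]
 [-1.020e+01  2.910e+01  2.600e+00]
 [ 1.200e+00  3.430e+01 -3.500e+00]
 [-1.660e+01  2.720e+01 -2.100e+00]
 [-5.480e+01  1.375e+02 -1.000e-01]]
15438.622660852843 [2527.2  548.7  313.2 2783.5 -113.5  -93.7 -185.1] [[-75.2  27.4   7.7]
 [-13.5  24.6 -34.5]
 [ -3.1  58.7 -12.5]
 [ -1.6  36.6  14.6]
 [-20.7 129.8  -1.2]]
T lane (tilt along y)
1 60 [ 0.17  0.42  0.2   1.88 -1.06  1.48  0.79] 0.0 0.0
-1 60 [-0.04  0.45  0.48  1.88 -1.12  1.58 -2.3 ] 0.0 0.0
1 45 [ 0.2   0.44  0.2   1.88 -0.86  1.29  0.79] 0.0 0.0
-1 45 [-0.1   0.5   0.6   1.88 -0.99  1.42 -2.25] 0.0 0.0
1 30 [ 0.22  0.47  0.21  1.88 -0.66  1.11  0.75] 0.0 0.0
-1 30 [-0.16  0.56  0.72  1.88 -0.87  1.27 -2.21] 0.0 0.0
1 0 [ 0.22  0.51  0.29  1.85 -0.19  0.81  0.55] 0.0 0.0
-1 0 [ 1.3   1.14 -1.51  1.86  1.17  1.4   2.54] 5.2 0.025
1 -30 [0.07 0.56 0.58 1.81 0.29 0.61 0.25] 0.0 0.0
-1 -30 [ 1.33  1.09 -1.47  1.84  1.57  1.62  2.54] 14.0 0.07
1 -45 [-0.04  0.62  0.79  1.79  0.5   0.53  0.1 ] 0.0 0.0
-1 -45 [ 1.23  0.76 -1.07  1.82  1.57  1.34  2.
[... 2380 characters left out ...]
.22 -0.47] 0.0 0.0
600 150 1 30 [-0.05  0.66 -0.29  1.67  0.51  0.34  1.15] 0.0 0.0
600 150 -1 30 [-0.53  0.68  0.41  1.67 -0.7   0.38 -0.99] 0.0 0.0
600 150 1 -30 [-0.12  0.55 -0.17  1.86  0.07  1.27  1.49] 0.0 0.0
600 150 -1 -30 [-0.66  0.61  0.57  1.86 -0.25  1.3  -1.29] 0.0 0.0
600 150 1 -45 [-0.13  0.51 -0.15  1.89  0.04  1.53  1.51] 0.0 0.0
600 150 -1 -45 [-0.68  0.57  0.58  1.89 -0.16  1.56 -1.3 ] 0.0 0.0
600 150 1 -60 [-0.13  0.47 -0.15  1.91  0.02  1.81  1.51] 0.0 0.0
600 150 -1 -60 [-0.71  0.54  0.61  1.91 -0.08  1.82 -1.3 ] 0.0 0.0
W base,cap [381.57854731 321.74709581  22.        ] [295.72126513 290.51696712  19.        ] 91.41003140724163
[374.10641087 328.95451798   5.        ]
```

Call:
carry_out(plan=[[0.574, -0.609, 0, 0, 0, 0, -0.3], [0.574, -0.609, 0, 0, 0, 0, -0.3], [0.574, -0.609, 0, 0, 0, 0, -0.3], [0.574, -0.609, 0, 0, 0, 0, -0.3], [0.574, -0.609, 0, 0, 0, 0, -0.3], [0.574, -0.609, 0, 0, 0, 0, -0.3], [0.574, -0.609, 0, 0, 0, 0, -0.3], [0, 0, 0, 0, 0, 0, -0.3]])

```text
time_s: 17.6
position: [340.1, 313.3, 205.5]
eef_rot: [[0.054, 0.999, -0.002], [0.999, -0.054, 0.001], [0.001, -0.002, -1.0]]
wrist_force: [0.4, -0.0, 0.4]
opening: 0.648
gripper_force: 0.0
```

Call:
carry_out(plan=[[0, 0, 0, 0, 0, 0.0461, -0.3], [0, 0, 0, 0, 0, 0.0461, -0.3], [0, 0, 0, 0, 0, 0.0461, -0.3], [0, 0, 0, 0, 0, 0.0461, -0.3], [0, 0, 0, 0, 0, 0.0461, -0.3], [0, 0, 0, 0, 0, 0.0461, -0.3], [0, 0, 0, 0, 0, 0.0461, -0.3], [0, 0, 0, 0, 0, 0.0461, -0.3], [0, 0, 0, 0, 0, 0, -0.3], [0, 0, 0, 0, 0, 0, -0.3]])

```text
time_s: 18.6
position: [344.9, 308.4, 205.6]
eef_rot: [[0.938, 0.346, -0.0], [0.346, -0.938, -0.001], [-0.001, 0.0, -1.0]]
wrist_force: [0.1, 0.1, 0.3]
opening: 0.65
gripper_force: 0.0
```

```bash
python3 - <<'E'
from h import *
go([346,309,27],-1.222);print(robot.sense()["joint_positions"].round(2))
b=robot.capture("scene")[230:390,350:550]
cv2.imwrite("pics/i.png",cv2.resize(b,(750,600),interpolation=3))
E
```

```text
pos [344.9 308.4 205.6] shift [ 0.03 -0.01  3.57] turn z 0.0013
[-0.99  0.16  0.23  2.04 -0.04  0.94 -1.96]
```

View pics/i.png

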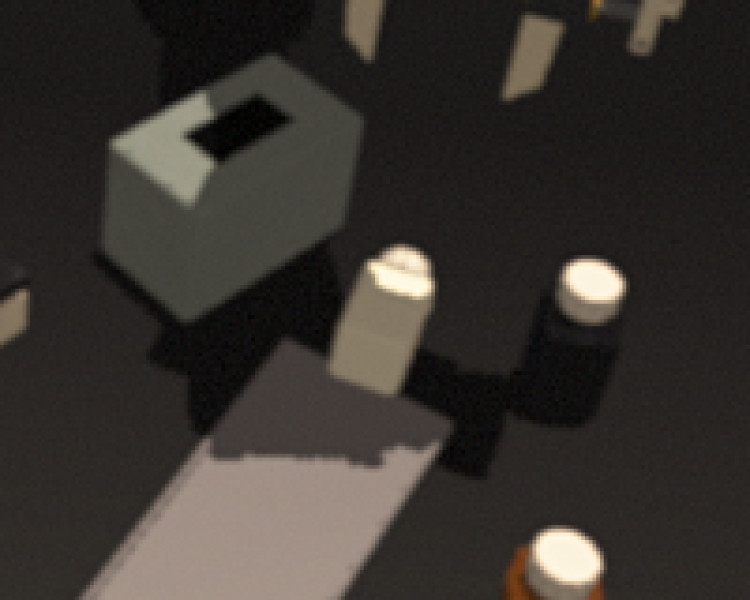

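Call:
carry_out(plan=[[0, 0, 0.6, 0, 0, 0, -0.3], [0, 0, 0.7, 0, 0, 0, -0.3], [0, 0, 0.7, 0, 0, 0, -0.3], [0, 0, 0.6, 0, 0, 0, -0.3], [0, 0, 0.5, 0, 0, 0, -0.3], [0, 0, 0.3, 0, 0, 0, -0.3], [0, 0, 0.15, 0, 0, 0, -0.3], [0, 0, 0, 0, 0, 0, -0.3], [0, 0, 0, 0, 0, 0, 0], [0, 0, 0, 0, 0, 0, 0.4], [0, 0, 0, 0, 0, 0, 0.4], [0, 0, 0, 0, 0, 0, 0.4]], grip_force=20)

```text
time_s: 19.85
position: [345.2, 309.4, 29.2]
eef_rot: [[0.939, 0.343, 0.001], [0.343, -0.939, 0.001], [0.001, -0.001, -1.0]]
wrist_force: [0.5, 1.0, 2.5]
opening: 0.411
gripper_force: 20.0
```

Call:
carry_out(plan=[[0, 0, 0, 0, 0, 0, 0.4], [0, 0, 0, 0, 0, 0, 0.4]])

```text
time_s: 20.05
position: [345.2, 309.4, 29.1]
eef_rot: [[0.94, 0.342, 0.001], [0.342, -0.94, 0.001], [0.001, -0.001, -1.0]]
wrist_force: [-1.6, -0.0, 5.3]
opening: 0.412
gripper_force: 20.0
```

Call:
carry_out(plan=[[0, 0, -0.2, 0, 0, 0, 0.4], [0, 0, -0.6, 0, 0, 0, 0.4], [0, 0, -0.8, 0, 0, 0, 0.4], [0.6, 0.05, 0, 0, 0, 0, 0.4], [0.7, 0.06, 0, 0, 0, 0, 0.4], [0.7, 0.06, 0, 0, 0, 0, 0.4], [0.7, 0.06, 0, 0, 0, 0, 0.4], [0.46, 0.03, 0, 0, 0, 0, 0.4], [0, 0, 0, 0, 0, 0, 0.4]])

```text
time_s: 20.95
position: [501.1, 350.6, 108.9]
eef_rot: [[0.94, 0.34, 0.003], [0.34, -0.94, 0.0], [0.003, 0.001, -1.0]]
wrist_force: [-0.5, -0.7, -1.1]
opening: 0.411
gripper_force: 20.0
```

Call:
carry_out(plan=[[0, 0, 0, 0, 0, -0.0441, 0.4], [0, 0, 0, 0, 0, -0.0441, 0.4], [0, 0, 0, 0, 0, -0.0441, 0.4], [0, 0, 0, 0, 0, -0.0441, 0.4], [0, 0, 0, 0, 0, -0.0441, 0.4], [0, 0, 0, 0, 0, -0.0441, 0.4], [0, 0, 0, 0, 0, -0.0441, 0.4], [0, 0, 0, 0, 0, -0.0441, 0.4], [0, 0, 0, 0, 0, -0.0441, 0.4], [0, 0, 0, 0, 0, -0.0441, 0.4], [0, 0, 0, 0, 0, 0, 0.4], [0, 0, 0, 0, 0, 0, 0.4]])

```text
time_s: 22.15
position: [497.0, 350.3, 108.5]
eef_rot: [[-0.16, 0.987, -0.001], [0.987, 0.16, -0.0], [-0.0, -0.001, -1.0]]
wrist_force: [-0.4, -0.2, -0.1]
opening: 0.414
gripper_force: 20.0
```

```bash
python3 - <<'E'
from h import *
go([498,351,34],.163);s=robot.sense();print(s["joint_positions"].round(2),s["opening"],s["wrist_force"])
b=robot.capture("scene")[230:430,340:540]
cv2.imwrite("pics/j.png",cv2.resize(b,(600,600),interpolation=3))
E
```

```text
pos [497.  350.3 108.5] shift [0.01 0.02 1.49] turn z -0.0008
[-0.58  0.53 -0.1   1.76  0.07  0.85 -0.55] 0.41379929568227786 [-0.42839686 -0.16046495 -0.1403749 ]
```

View pics/j.png

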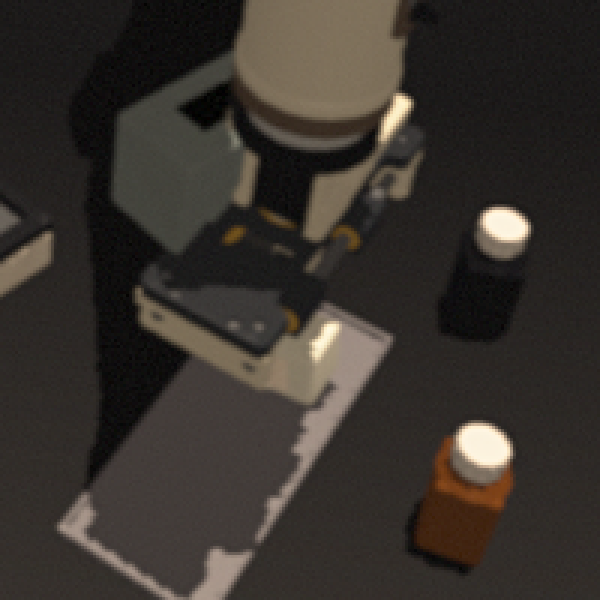

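Call:
carry_out(plan=[[0, 0, 0.5, 0, 0, 0, 0.4], [0, 0, 0.5, 0, 0, 0, 0.4], [0, 0, 0.3, 0, 0, 0, 0.4], [0, 0, 0.12, 0, 0, 0, 0.4], [0, 0, 0, 0, 0, 0, 0.4], [0, 0, 0, 0, 0, 0, 0.4]])

```text
time_s: 22.8
position: [498.2, 351.2, 38.2]
eef_rot: [[-0.163, 0.987, 0.001], [0.987, 0.163, 0.001], [0.001, 0.001, -1.0]]
wrist_force: [0.1, -1.1, -0.3]
opening: 0.415
gripper_force: 20.0
```

Call:
carry_out(plan=[[0, 0, 0.06, 0, 0, 0, 0.4], [0, 0, 0, 0, 0, 0, 0.4]])

```text
time_s: 23.0
position: [498.0, 351.0, 35.0]
eef_rot: [[-0.163, 0.987, 0.001], [0.987, 0.163, 0.001], [0.0, 0.001, -1.0]]
wrist_force: [-0.0, 0.6, -0.7]
opening: 0.412
gripper_force: 20.0
```

Call:
carry_out(plan=[[0, 0, 0.04, 0, 0, 0, 0.4], [0, 0, 0, 0, 0, 0, 0.4]])

```text
time_s: 23.2
position: [497.7, 350.7, 32.5]
eef_rot: [[-0.163, 0.987, 0.0], [0.987, 0.163, 0.0], [0.0, 0.0, -1.0]]
wrist_force: [-0.9, 0.3, -1.4]
opening: 0.41
gripper_force: 20.0
```

Call:
carry_out(plan=[[0, 0, 0.04, 0, 0, 0, 0.4], [0, 0, 0, 0, 0, 0, 0.4]])

```text
time_s: 23.4
position: [497.7, 351.8, 31.4]
eef_rot: [[-0.164, 0.986, 0.001], [0.986, 0.164, 0.001], [0.001, 0.001, -1.0]]
wrist_force: [-1.8, 1.3, 5.3]
opening: 0.407
gripper_force: 20.0
```

Call:
carry_out(plan=[[0, 0, 0.04, 0, 0, 0, 0.4], [0, 0, 0, 0, 0, 0, 0.4]])

```text
time_s: 23.6
position: [497.6, 352.9, 30.1]
eef_rot: [[-0.164, 0.986, 0.001], [0.986, 0.164, 0.003], [0.003, 0.001, -1.0]]
wrist_force: [-3.3, 0.5, 9.0]
opening: 0.411
gripper_force: 20.0
```

Call:
carry_out(plan=[[0, 0, 0.04, 0, 0, 0, 0.4], [0, 0, 0, 0, 0, 0, 0.4]])

```text
time_s: 23.8
position: [497.6, 353.0, 29.7]
eef_rot: [[-0.164, 0.986, 0.001], [0.986, 0.164, 0.003], [0.002, 0.001, -1.0]]
wrist_force: [-7.0, -1.6, 21.4]
opening: 0.412
gripper_force: 20.0
```

Call:
carry_out(plan=[[0, 0, -0.03, 0, 0, 0, 0.3], [0, 0, 0, 0, 0, 0, 0], [0, 0, 0, 0, 0, 0, -0.3], [0, 0, 0, 0, 0, 0, -0.3], [0, 0, -0.5, 0, 0, 0, -0.3], [0, 0, -0.8, 0, 0, 0, -0.3], [0, 0, -0.8, 0, 0, 0, -0.3], [0, 0, -0.4, 0, 0, 0, -0.3]])

```text
time_s: 24.6
position: [499.2, 351.5, 156.2]
eef_rot: [[-0.163, 0.987, 0.003], [0.987, 0.163, 0.002], [0.002, 0.004, -1.0]]
wrist_force: [-0.2, 1.1, -0.6]
opening: 0.651
gripper_force: 0.0
```

Call:
carry_out(plan=[[0, 0, 0, 0, 0.0417, 0, -0.3], [0, 0, 0, 0, 0.0417, 0, -0.3], [0, 0, 0, 0, 0.0417, 0, -0.3], [0, 0, 0, 0, 0.0417, 0, -0.3], [0, 0, 0, 0, 0.0417, 0, -0.3], [0, 0, 0, 0, 0.0417, 0, -0.3], [0, 0, 0, 0, 0, 0, -0.3], [0, 0, 0, 0, 0, 0, -0.3]])

```text
time_s: 25.4
position: [497.9, 349.6, 152.0]
eef_rot: [[-0.112, 0.987, -0.116], [0.699, 0.161, 0.697], [0.706, -0.003, -0.708]]
wrist_force: [-0.7, 0.7, 0.1]
opening: 0.648
gripper_force: 0.0
```

```bash
cat >> h.py <<'E'
def blobs(n,lo,hi,box,amin=15):
    u0,v0,u1,v1=box;im=robot.capture(n)[v0:v1,u0:u1];g=im.min(2);m=((g>lo)&(g<=hi)).astype(np.uint8)
    k,l,st,c=cv2.connectedComponentsWithStats(m);o=[]
    for i in range(1,k):
        if st[i,4]>=amin:
            pts=np.argwhere(l==i)[:,::-1].astype(np.float32)+[u0,v0];r=cv2.minAreaRect(pts.astype(np.float32));o.append((st[i,4],np.round(r[0],1),np.round(r[1],1),round(r[2],1),cv2.boxPoints(r).round(0).tolist()))
    return o
E
python3 - <<'E'
from h import *
s=robot.sense();print(s["eef_rot"].round(3),s["joint_positions"].round(2))
t=np.array([-np.sin(.163),np.cos(.163),0])
g=np.array([497.7,352,32.]);X=g+13.4*t-[0,0,13.4];go(X)
for lo in(150,190):print(blobs("top",lo,255,(180,190,240,285)))
for lo in(150,190):print(blobs("scene",lo,255,(350,300,480,440)))
im=robot.capture("top")[205:255:2,185:240:2].min(2)
print("\n".join(" ".join("%3d"%v for v in r) for r in im))
E
```

```text
[[-0.112  0.987 -0.116]
 [ 0.699  0.161  0.697]
 [ 0.706 -0.003 -0.708]] [ 0.2   0.6  -0.54  1.93 -0.74  0.76  0.48]
pos [497.9 349.6 152. ] shift [-1.66  0.01  2.11] turn z None
[(np.int32(248), array([234. , 210.5]), array([27., 10.]), 90.0, [[229.0, 197.0], [239.0, 197.0], [239.0, 224.0], [229.0, 224.0]]), (np.int32(118), array([189.8, 206.6]), array([16.7,  9.8]), 70.3, [[182.0, 200.0], [192.0, 197.0], [197.0, 213.0], [188.0, 216.0]]), (np.int32(386), array([223.1, 222.5]), array([28.8, 28.2]), 78.7, [[206.0, 211.0], [234.0, 206.0], [240.0, 234.0], [212.0, 239.0]]), (np.int32(1112), array([205.9, 248.4]), array([64.7, 34.1]), 77.3, [[182.0, 221.0], [215.0, 213.0], [230.0, 276.0], [196.0, 284.0]]), (np.int32(31), array([206., 230.]), array([8., 4.]), 90.0, [[204.0, 226.0], [208.0, 226.0], [208.0, 234.0], [204.0, 234.0]])]
[(np.int32(41), array([230.4, 212.3]), array([16.8,  3.2]), 74.1, [[227.0, 205.0], [230.0, 204.0], [234.0, 220.0], [231.0, 221.0]]), (np.int32(143), array([192. , 234.3]), array([11.1, 16.4]), 56.3, [[182.0, 234.0], [196.0, 225.0], [202.0, 234.0], [188.0, 243.0]]
[... 3021 characters left out ...]
  30  14   9  10   6  11   3
 24 140 189 180 180 178  95  38  44  33  36  36  37  36  33  34  33  36  34  34  33  23  11  10   9  11   6  14
 26  36 108 158 180 177 111  39  48  40  39  34  41  39  36  35  35  35  41  33  37  24   8   5  10   5   6  13
 20  22  90 146 162 155 118  65  88  80  46  36  33  35  32  35  40  37  36  36  33  33  28  15  11  12   9   6
 26  28  69 141 168 166 162 155 132 107  59  40  34  35  34  34  33  35  36  37  31  33  33  29   5   8   7   8
 25  25  63 132 165 169 167 168 141 112  53  43  35  35  34  33  33  37  32  34  31  34  39  26  15  18   8   9
 25  27  59 123 161 165 166 167 143 123  74  39  45  42  36  31  34  37  37  36  34  41  58  32   6  10   7  11
```

Call:
carry_out(plan=[[-0.4, 0, 0.5, 0, 0, 0, -0.3], [-0.4, 0, 0.5, 0, 0, 0, -0.3], [-0.4, 0, 0.5, 0, 0, 0, -0.3], [-0.26, 0.01, 0.36, 0, 0, 0, -0.3], [-0.2, 0, 0.25, 0, 0, 0, -0.3], [0, 0, 0, 0, 0, 0, -0.3], [0, 0, 0, 0, 0, 0, -0.3]])

```text
time_s: 26.35
position: [495.1, 367.9, 20.4]
eef_rot: [[-0.118, 0.986, -0.117], [0.697, 0.166, 0.698], [0.708, 0.001, -0.707]]
wrist_force: [0.0, -0.1, 0.8]
opening: 0.65
gripper_force: 0.0
```

Call:
carry_out(plan=[[0, 0, 0, 0, 0, 0, 0], [0, 0, 0, 0, 0, 0, 0.4], [0, 0, 0, 0, 0, 0, 0.4], [0, 0, 0, 0, 0, 0, 0.4], [0, 0, 0, 0, 0, 0, 0.4]], grip_force=25)

```text
time_s: 26.85
position: [496.1, 366.6, 20.4]
eef_rot: [[-0.116, 0.987, -0.115], [0.697, 0.163, 0.698], [0.708, 0.001, -0.706]]
wrist_force: [-1.0, -1.6, 4.5]
opening: 0.415
gripper_force: 25.0
```

Call:
carry_out(plan=[[0.2, 0, -0.2, 0, 0, 0, 0.4], [0.42, 0, -0.42, 0, 0, 0, 0.4], [0.5, 0, -0.5, 0, 0, 0, 0.4], [0.5, 0, -0.5, 0, 0, 0, 0.4], [0.5, 0, -0.5, 0, 0, 0, 0.4], [0.2, 0, -0.2, 0, 0, 0, 0.4], [0, 0, 0, 0, 0, 0, 0.4]])

```text
time_s: 27.55
position: [496.5, 366.9, 186.0]
eef_rot: [[-0.119, 0.986, -0.113], [0.697, 0.164, 0.698], [0.707, 0.005, -0.707]]
wrist_force: [0.7, -0.4, -1.9]
opening: 0.413
gripper_force: 25.0
```

Call:
carry_out(plan=[[0, 0, 0, 0, -0.0455, 0, 0.4], [0, 0, 0, 0, -0.0455, 0, 0.4], [0, 0, 0, 0, -0.0455, 0, 0.4], [0, 0, 0, 0, -0.0455, 0, 0.4], [0, 0, 0, 0, -0.0455, 0, 0.4], [0, 0, 0, 0, -0.0455, 0, 0.4], [0, 0, 0, 0, -0.0455, 0, 0.4], [0, 0, 0, 0, -0.0455, 0, 0.4], [0, 0, 0, 0, -0.0455, 0, 0.4], [0, 0, 0, 0, -0.0455, 0, 0.4], [0, 0, 0, 0, -0.0455, 0, 0.4], [0, 0, 0, 0, 0, 0, 0.4]])

```text
time_s: 28.75
position: [490.1, 368.2, 173.9]
eef_rot: [[-0.129, 0.985, 0.113], [0.687, 0.171, -0.706], [-0.715, -0.014, -0.699]]
wrist_force: [-1.7, 0.2, -2.3]
opening: 0.413
gripper_force: 25.0
```

```bash
python3 - <<'E'
from h import *
s=robot.sense();print(s["eef_rot"].round(3),s["joint_positions"].round(2),s["opening"],s["wrist_force"])
print(S2W(P,(0,125,0)));go(list(S2W(P,(0,125,0))[:2])+[190],-.063)
E
```

```text
[[-0.129  0.985  0.113]
 [ 0.687  0.171 -0.706]
 [-0.715 -0.014 -0.699]] [-1.    0.84  0.02  1.32  0.5   1.62 -0.94] 0.41319121291770733 [-1.72422117  0.17349472 -2.27089244]
[540.16979172  29.25201954   0.        ]
pos [490.1 368.2 173.9] shift [-5.02 -0.18  4.67] turn z 0.0748
```

```bash
python3 - <<'E'
from h import *
print(ray("top",152,247,88))
go([586,331,173]);go([586,331,40])
s=robot.sense();print((s["eef_rot"].T@[0,0,-1]).round(3))
E
```

```text
[460.65333951 469.244201    88.        ]
pos [490.1 368.2 173.9] shift [-0.75  1.76  0.76] turn z None
pos [490.1 368.2 173.9] shift [1.15 1.8  2.62] turn z None
[0.715 0.014 0.699]
```

Call:
carry_out(plan=[[-0.19, 0.44, 0.19, 0, 0, 0, 0.4], [-0.28, 0.66, 0.28, 0, 0, 0, 0.4], [-0.28, 0.66, 0.28, 0, 0, 0, 0.4], [0, 0, 0, 0, 0, 0, 0.4], [0.45, 0, 0.44, 0, 0, 0, 0.4], [0.45, 0, 0.44, 0, 0, 0, 0.4], [0.45, 0, 0.44, 0, 0, 0, 0.4], [0.35, 0.02, 0.34, 0, 0, 0, 0.4], [0.15, 0.02, 0.14, 0, 0, 0, 0.4], [0, 0, 0, 0, 0, 0, 0.4], [0, 0, 0, 0, 0, 0, 0.4]])

```text
time_s: 29.85
position: [593.5, 330.3, 55.9]
eef_rot: [[-0.114, 0.987, 0.116], [0.698, 0.163, -0.698], [-0.707, 0.001, -0.707]]
wrist_force: [0.3, 0.4, -1.4]
opening: 0.412
gripper_force: 25.0
```

Call:
carry_out(plan=[[0.04, 0, 0.04, 0, 0, 0, 0.4], [0, 0, 0, 0, 0, 0, 0.4]])

```text
time_s: 30.05
position: [593.2, 331.0, 53.1]
eef_rot: [[-0.114, 0.987, 0.117], [0.698, 0.163, -0.697], [-0.707, 0.002, -0.707]]
wrist_force: [1.2, -0.6, 0.3]
opening: 0.413
gripper_force: 25.0
```

Call:
carry_out(plan=[[0.04, 0, 0.04, 0, 0, 0, 0.4], [0, 0, 0, 0, 0, 0, 0.4]])

```text
time_s: 30.25
position: [592.6, 330.6, 49.1]
eef_rot: [[-0.116, 0.987, 0.116], [0.697, 0.164, -0.698], [-0.708, 0.0, -0.707]]
wrist_force: [0.7, 0.5, -0.8]
opening: 0.408
gripper_force: 25.0
```

Call:
carry_out(plan=[[0.1, 0, 0.1, 0, 0, 0, 0.4], [0.1, 0, 0.1, 0, 0, 0, 0.4], [0, 0, 0, 0, 0, 0, 0.4], [0, 0, 0, 0, 0, 0, 0.4]])

```text
time_s: 30.65
position: [592.4, 330.2, 34.2]
eef_rot: [[-0.116, 0.987, 0.115], [0.696, 0.164, -0.699], [-0.708, -0.001, -0.706]]
wrist_force: [0.4, -1.1, -1.3]
opening: 0.41
gripper_force: 25.0
```

Call:
carry_out(plan=[[0.04, 0, 0.04, 0, 0, 0, 0.4], [0, 0, 0, 0, 0, 0, 0.4]])

```text
time_s: 30.85
position: [592.6, 330.4, 31.8]
eef_rot: [[-0.116, 0.987, 0.116], [0.697, 0.163, -0.698], [-0.708, -0.0, -0.706]]
wrist_force: [-0.5, 0.1, -1.2]
opening: 0.417
gripper_force: 25.0
```

Call:
carry_out(plan=[[0.04, 0, 0.04, 0, 0, 0, 0.4], [0, 0, 0, 0, 0, 0, 0.4]])

```text
time_s: 31.05
position: [593.0, 330.7, 29.8]
eef_rot: [[-0.115, 0.987, 0.116], [0.697, 0.164, -0.698], [-0.708, 0.001, -0.706]]
wrist_force: [-0.9, 1.8, 2.4]
opening: 0.412
gripper_force: 25.0
```

Call:
carry_out(plan=[[0.04, 0, 0.04, 0, 0, 0, 0.4], [0, 0, 0, 0, 0, 0, 0.4]])

```text
time_s: 31.25
position: [593.0, 330.9, 29.6]
eef_rot: [[-0.114, 0.987, 0.117], [0.696, 0.163, -0.7], [-0.709, 0.002, -0.705]]
wrist_force: [-3.1, 1.8, 12.9]
opening: 0.41
gripper_force: 25.0
```

Call:
carry_out(plan=[[-0.02, 0, -0.02, 0, 0, 0, 0.35], [0, 0, 0, 0, 0, 0, 0], [0, 0, 0, 0, 0, 0, -0.3], [0, 0, 0, 0, 0, 0, -0.3], [0, 0, -0.5, 0, 0, 0, -0.4], [0, 0, -0.8, 0, 0, 0, -0.4], [0, 0, -0.8, 0, 0, 0, -0.4], [-0.6, 0, -0.6, 0, 0, 0, -0.4], [-0.6, 0, -0.6, 0, 0, 0, -0.4], [0, 0, 0, 0, 0, 0, -0.4]])

```text
time_s: 32.25
position: [583.2, 406.2, 194.2]
eef_rot: [[-0.109, 0.987, 0.122], [0.702, 0.163, -0.693], [-0.703, 0.01, -0.711]]
wrist_force: [1.6, 0.8, 0.6]
opening: 0.699
gripper_force: 0.0
```

Call:
carry_out(plan=[[0, 0, 0, 0, 0.0417, 0, -0.4], [0, 0, 0, 0, 0.0417, 0, -0.4], [0, 0, 0, 0, 0.0417, 0, -0.4], [0, 0, 0, 0, 0.0417, 0, -0.4], [0, 0, 0, 0, 0.0417, 0, -0.4], [0, 0, 0, 0, 0.0417, 0, -0.4], [0, 0, 0, 0, 0, 0, -0.4], [0, 0, 0, 0, 0, 0, -0.4]])

```text
time_s: 33.05
position: [581.4, 401.8, 186.7]
eef_rot: [[-0.16, 0.987, -0.0], [0.987, 0.16, -0.003], [-0.003, -0.001, -1.0]]
wrist_force: [-0.3, 0.5, -0.8]
opening: 0.702
gripper_force: 0.0
```

```bash
python3 - <<'E'
from h import *
s=robot.sense();print(s["eef_rot"].round(3))
go([590,332,160],.163)
for lo in(170,200,225):print([(n,c,r,ray("scene",*c,93).round()) for n,c,r,*_ in blobs("scene",lo,255,(360,330,430,440),12)])
print("exp cap",proj("scene",[590,332,93]),"base",proj("scene",[590,332,3]),proj("top",[590,332,93]))
E
```

```text
[[-0.16   0.987 -0.   ]
 [ 0.987  0.16  -0.003]
 [-0.003 -0.001 -1.   ]]
pos [581.4 401.8 186.7] shift [-1.4  -0.05  0.54] turn z -0.0007
[]
[]
[]
exp cap [382.44794842 368.96150137] base [379.30747708 398.31064242] [204.80276756 199.65202199]
```

```bash
python3 - <<'E'
from h import *
im=robot.capture("scene")[340:420:2,350:420:2]
g=im.min(2)
print("\n".join(" ".join("%3d"%v for v in r) for r in g))
E
```

```text
36  40  37  38  39  15  13  12  11  13  15   9  17   8  12  12  37  53  55  49  45  44  31  28  27  27  25  25  26  23  27  27  25  29  26
 35  38  38  37  36  23  14  12  11  13  11  11  12  14  11  18  47  56  56  58  49  35  30  25  28  25  26  26  26  27  26  28  26  25  26
 37  35  40  39  39  30  16  10  13   8  11  14  13   7  16  12  29  53  64  62  49  25  26  24  28  26  26  23  30  28  32  28  27  30  32
 36  38  36  34  39  32   9   8  14  15   8   9  11  15  16  45  38  29  52  59  53  37  45  46  34  36  39  44  53  53  54  54  52  52  56
 39  38  38  37  35  23  10   9   9  13  15   8  14  12  12  60  62  29  19  35  53  57  87 103  66  58  58  58  56  57  57  54  58  56  59
 37  40  37  36  36  21  11  13   6  14  10  14  16  13  22  64  85  69  38  23  28  39  58  81  61  56  55  56  59  55  55  54  55  58  56
 40  38  40  40  38  31  18  11  14  11  10  15  13  16   9  30  69  90  78  54  33  19  25  41  56  59  58  54  57  57  56  56  58  53  59
 38  38  40  38  41  34  12  12   7  11  15   9   8  10  14  18  65  89  82  86  77  55  27  26  29  47  59  60  56  57  
[... 3798 characters left out ...]

 42  40  44  43  41  37  35  54  55  58  59  57  58  57  62  83  95 100  97  78  57  55  57  57  55  58  58  56  55  57  57  56  56  56  58
 43  45  42  40  43  31  10  25  45  57  55  58  55  58  56  57  73  92  83  59  56  57  56  57  56  58  57  58  56  56  54  56  56  59  57
 45  42  44  41  41  31  10  14  17  37  55  57  55  57  55  57  56  57  57  56  58  57  60  58  57  56  58  57  57  55  58  56  56  57  58
 43  42  43  43  42  22  13  14  15  11  27  49  58  57  55  57  57  56  58  57  57  58  56  55  56  58  57  55  56  57  58  58  57  57  56
 41  43  44  47  44  22  14  13   9  15  10  17  40  54  58  56  55  57  57  57  56  55  57  57  56  54  58  56  56  57  57  55  56  57  57
```

Call:
carry_out(plan=[[-0.7, -0.02, 0, 0, 0, 0, -0.5], [-0.7, -0.03, 0, 0, 0, 0, -0.5], [0, 0, 0.4, 0, 0, 0, -0.5], [0, 0, 0.6, 0, 0, 0, -0.5], [0, 0, 0.7, 0, 0, 0, -0.5], [0, 0, 0.6, 0, 0, 0, -0.5], [0, 0, 0.4, 0, 0, 0, -0.5], [0, 0, 0.3, 0, 0, 0, -0.5], [0, 0, 0.05, 0, 0, 0, -0.5], [0, 0, 0, 0, 0, 0, -0.2], [0, 0, 0, 0, 0, 0, 0.4], [0, 0, 0, 0, 0, 0, 0.4]], grip_force=20)

```text
time_s: 34.45
position: [590.6, 335.1, 36.0]
eef_rot: [[-0.163, 0.987, 0.002], [0.987, 0.163, 0.001], [0.001, 0.002, -1.0]]
wrist_force: [0.4, -0.6, 0.2]
opening: 0.54
gripper_force: 0.0
```

Call:
carry_out(plan=[[0, 0, 0, 0, 0, 0, 0.4], [0, 0, 0, 0, 0, 0, 0.4], [0, 0, 0, 0, 0, 0, 0.4]])

```text
time_s: 34.75
position: [590.4, 334.6, 35.5]
eef_rot: [[-0.163, 0.987, 0.002], [0.987, 0.163, 0.001], [0.0, 0.002, -1.0]]
wrist_force: [0.2, -0.6, 3.9]
opening: 0.411
gripper_force: 20.0
```

Call:
carry_out(plan=[[0, 0, -0.3, 0, 0, 0, 0.4], [0, 0, -0.6, 0, 0, 0, 0.4], [0, 0, -0.8, 0, 0, 0, 0.4], [0, 0, -0.8, 0, 0, 0, 0.4], [0, 0, -0.8, 0, 0, 0, 0.4], [-0.36, -0.12, 0, 0, 0, 0, 0.4], [-0.7, -0.24, 0, 0, 0, 0, 0.4], [-0.8, -0.27, 0, 0, 0, 0, 0.4], [-0.8, -0.27, 0, 0, 0, 0, 0.4], [-0.8, -0.27, 0, 0, 0, 0, 0.4], [-0.8, -0.27, 0, 0, 0, 0, 0.4]])

```text
time_s: 35.85
position: [552.6, 110.9, 200.2]
eef_rot: [[-0.164, 0.987, 0.0], [0.987, 0.164, -0.0], [-0.0, 0.0, -1.0]]
wrist_force: [0.7, -0.1, -0.8]
opening: 0.412
gripper_force: 20.0
```

Call:
carry_out(plan=[[-0.7, -0.24, 0, 0, 0, 0, 0.4], [-0.5, -0.17, 0, 0, 0, 0, 0.4], [-0.4, -0.13, 0, 0, 0, 0, 0.4], [0, 0, 0, 0, 0, 0.036, 0.4], [0, 0, 0, 0, 0, 0.036, 0.4], [0, 0, 0, 0, 0, 0, 0.4], [0, 0, 0, 0, 0, 0, 0.4], [0, 0, 0, 0, 0, 0, 0.4]])

```text
time_s: 36.65
position: [539.7, 29.5, 199.7]
eef_rot: [[0.059, 0.998, 0.0], [0.998, -0.059, -0.0], [-0.0, 0.0, -1.0]]
wrist_force: [-0.5, 0.1, -0.7]
opening: 0.413
gripper_force: 20.0
```

```bash
python3 - <<'E'
from h import *
go(list(S2W(P,(0,125,0))[:2])+[67.5],-.063);s=robot.sense();print(s["opening"],W2S(s["position"]))
for lo in(150,):print([(n,c,W2S(ray("scene",*c,125)).round()) for n,c,r,*_ in blobs("scene",lo,255,(210,200,360,300),12)])
E
```

```text
pos [539.7  29.5 199.7] shift [-0.    0.01  2.64] turn z 0.0012
0.4131133251488429 [ -0.48811597 125.18385627 199.68204669]
[(np.int32(12), array([287.5, 200.5]), array([-115.,  -39.,  125.])), (np.int32(347), array([236.2, 220.2]), array([ 19., -52., 125.])), (np.int32(80), array([267.9, 242.2]), array([  8.,  59., 125.])), (np.int32(24), array([264.8, 252.8]), array([ 33.,  84., 125.])), (np.int32(111), array([311. , 275.5]), array([  1., 199., 125.])), (np.int32(136), array([311.6, 287.2]), array([ 21., 226., 125.]))]
```

Call:
carry_out(plan=[[0, 0, 0.4, 0, 0, 0, 0.4], [0, 0, 0.6, 0, 0, 0, 0.4], [0, 0, 0.6, 0, 0, 0, 0.4], [0, 0, 0.4, 0, 0, 0, 0.4], [0, 0, 0.3, 0, 0, 0, 0.4], [0, 0, 0.15, 0, 0, 0, 0.4], [0, 0, 0.05, 0, 0, 0, 0.4], [0, 0, 0, 0, 0, 0, 0.4], [0, 0, 0, 0, 0, 0, 0.4]])

```text
time_s: 37.6
position: [540.5, 29.2, 75.3]
eef_rot: [[0.062, 0.998, 0.002], [0.998, -0.062, -0.0], [-0.0, 0.002, -1.0]]
wrist_force: [-0.1, -0.1, -1.1]
opening: 0.411
gripper_force: 20.0
```

Call:
carry_out(plan=[[0, 0, 0.05, 0, 0, 0, 0.4], [0, 0, 0, 0, 0, 0, 0.4]])

```text
time_s: 37.8
position: [540.0, 29.1, 72.3]
eef_rot: [[0.062, 0.998, 0.001], [0.998, -0.062, -0.0], [-0.0, 0.001, -1.0]]
wrist_force: [-0.2, -0.6, -0.2]
opening: 0.409
gripper_force: 20.0
```

Call:
carry_out(plan=[[0, 0, 0.05, 0, 0, 0, 0.4], [0, 0, 0, 0, 0, 0, 0.4]])

```text
time_s: 38.0
position: [539.6, 29.1, 69.3]
eef_rot: [[0.062, 0.998, -0.0], [0.998, -0.062, -0.0], [-0.0, -0.0, -1.0]]
wrist_force: [0.1, 0.4, -0.9]
opening: 0.41
gripper_force: 20.0
```

Call:
carry_out(plan=[[0, 0, 0.04, 0, 0, 0, 0.4], [0, 0, 0, 0, 0, 0, 0.4]])

```text
time_s: 38.2
position: [539.9, 29.1, 67.4]
eef_rot: [[0.062, 0.998, 0.0], [0.998, -0.062, -0.0], [-0.0, 0.0, -1.0]]
wrist_force: [0.6, 0.3, -1.4]
opening: 0.414
gripper_force: 20.0
```

Call:
carry_out(plan=[[0, 0, 0.04, 0, 0, 0, 0.4], [0, 0, 0, 0, 0, 0, 0.4]])

```text
time_s: 38.4
position: [539.9, 29.1, 67.3]
eef_rot: [[0.062, 0.998, 0.0], [0.998, -0.062, -0.0], [-0.0, 0.0, -1.0]]
wrist_force: [-5.9, -0.5, 17.1]
opening: 0.417
gripper_force: 20.0
```

Call:
carry_out(plan=[[0, 0, 0.02, 0, 0, 0, 0.4], [0, 0, 0, 0, 0, 0, 0.4]])

```text
time_s: 38.6
position: [539.9, 29.1, 67.2]
eef_rot: [[0.062, 0.998, 0.0], [0.998, -0.062, -0.0], [-0.0, 0.0, -1.0]]
wrist_force: [-9.1, -1.0, 25.8]
opening: 0.414
gripper_force: 20.0
```

Call:
carry_out(plan=[[0, 0, -0.06, 0, 0, 0, 0.35], [0, 0, 0, 0, 0, 0, 0.0], [0, 0, 0, 0, 0, 0, -0.3], [0, 0, 0, 0, 0, 0, -0.4], [0, 0, -0.3, 0, 0, 0, -0.4], [0, 0, -0.8, 0, 0, 0, -0.4], [0, 0, -0.8, 0, 0, 0, -0.4], [0, 0, -0.8, 0, 0, 0, -0.4], [0, 0, -0.3, 0, 0, 0, -0.4], [0, 0, 0, 0, 0, 0, -0.4]])

```text
time_s: 39.6
position: [541.7, 29.3, 220.1]
eef_rot: [[0.062, 0.998, 0.006], [0.998, -0.062, 0.0], [0.0, 0.005, -1.0]]
wrist_force: [0.5, -0.6, 0.8]
opening: 0.699
gripper_force: 0.0
```

```bash
python3 - <<'E'
from h import *
for lo in(150,180,210):
  for n,c,r,a,b in blobs("top",lo,255,(385,212,450,245),20):print(lo,n,c,r,a,[W2S(ray("top",*q,73)).round()[:2].tolist() for q in b],W2S(ray("top",*c,73)).round(1))
im=robot.capture("top")[214:242,388:446].min(2)
print("\n".join(" ".join("%3d"%v for v in r[::2]) for r in im[::2]))
print([(n,c,W2S(ray("scene",*c,125)).round()) for n,c,r,*_ in blobs("scene",150,255,(210,200,360,300),12)])
go(list(S2W(P,(0,-150,200))),-.063)
E
```

```text
150 714 [414.6 227.8] [61.  21.1] 4.6 [[-30.0, -59.0], [28.0, -61.0], [26.0, -229.0], [-32.0, -226.0]] [  -1.6 -144.1   73. ]
180 48 [386.5 221.5] [13.  3.] 90.0 [[28.0, -61.0], [29.0, -69.0], [-7.0, -71.0], [-8.0, -63.0]] [ 10.3 -66.2  73. ]
180 406 [416.1 225.5] [32.3 15.3] 4.1 [[-16.0, -102.0], [26.0, -105.0], [27.0, -194.0], [-15.0, -193.0]] [   5.1 -147.9   73. ]
210 30 [386.  221.5] [11.  2.] 90.0 [[25.0, -61.0], [26.0, -67.0], [-5.0, -68.0], [-5.0, -63.0]] [ 10.2 -64.8  73. ]
210 272 [411.8 226. ] [22.4 12.4] 5.2 [[-13.0, -105.0], [20.0, -106.0], [19.0, -166.0], [-14.0, -165.0]] [   2.9 -136.2   73. ]
210 27 [428.5 228.5] [5. 5.] 90.0 [[6.0, -175.0], [7.0, -189.0], [-7.0, -190.0], [-8.0, -176.0]] [  -0.7 -182.4   73. ]
104  94  93  89  93  94  92  87  87  91  92  91  94  88  91  92  94  96  92  91  95  90  94  96  93  92  90  94  91
189 178 186 165 152 132 131 134 127 123 118 113 101  99  93  94  95  91  95  91  94  93  91  95  90  91  89  93  90
183 118 118 112 123 141 156 201 189 179 176 172 167 186 196 180 175 161 142 144 138 131 123 117 117 105 108  98  96
194 106  94  91 
[... 1026 characters left out ...]
4
 96  97 102 103 110 120 124 121 122 117 135 146 174 184 172 162 162 157 160 178 184 180 163 167 139 134 137 148 174
 95  98  95  98  96  94  96  97  91  96  97  95  98  97  94  95  98 105 110 115 122 113 114 124 138 152 181 174 142
[(np.int32(50), array([286.5, 201.6]), array([-111.,  -36.,  125.])), (np.int32(368), array([237.1, 219.2]), array([ 15., -54., 125.])), (np.int32(78), array([267.9, 242.1]), array([  8.,  59., 125.])), (np.int32(25), array([264.8, 252.8]), array([ 33.,  84., 125.])), (np.int32(112), array([311. , 275.5]), array([  1., 199., 125.])), (np.int32(138), array([311.6, 287.2]), array([ 21., 226., 125.]))]
pos [538.6  29.1 215.6] shift [-5.49  0.03  0.32] turn z 0.0003
```

Call:
carry_out(plan=[[-0.8, 0, 0, 0, 0, 0, -0.4], [-0.9, 0, 0, 0, 0, 0, -0.4], [-0.9, 0, 0, 0, 0, 0, -0.4], [-0.9, 0, 0, 0, 0, 0, -0.4], [-0.9, 0, 0, 0, 0, 0, -0.4], [-0.7, 0, 0, 0, 0, 0, -0.4], [0, 0, 0, 0, 0, 0, -0.4]])

```text
time_s: 40.55
position: [521.4, -232.4, 216.0]
eef_rot: [[0.071, 0.997, -0.003], [0.997, -0.071, -0.003], [-0.003, -0.003, -1.0]]
wrist_force: [0.2, 0.5, -0.1]
opening: 0.7
gripper_force: 0.0
```

Call:
carry_out(plan=[[0, 0, 0, 0, 0.0417, 0, -0.4], [0, 0, 0, 0, 0.0417, 0, -0.4], [0, 0, 0, 0, 0.0417, 0, -0.4], [0, 0, 0, 0, 0.0417, 0, -0.4], [0, 0, 0, 0, 0.0417, 0, -0.4], [0, 0, 0, 0, 0.0417, 0, -0.4], [0, 0, 0, 0, 0, 0, -0.4], [0, 0, 0, 0, 0, 0, -0.4], [0, 0, 0, 0, 0, 0, -0.4]])

```text
time_s: 41.45
position: [524.8, -223.5, 218.4]
eef_rot: [[0.041, 0.998, 0.043], [0.707, -0.059, 0.705], [0.706, 0.001, -0.708]]
wrist_force: [0.0, 0.6, 1.0]
opening: 0.7
gripper_force: 0.0
```

```bash
python3 - <<'E'
from h import *
s=robot.sense();print(s["eef_rot"].round(3),s["joint_positions"].round(2),W2S(s["position"]).round(1))
go(S2W(P,(1,-131,59)))
C=[("W1",190),("W2",125),("Sa",58),("Sb",-48)]
for lo in(200,):
  for n,c,r,a,b in blobs("top",lo,255,(275,195,395,240),20):print(lo,n,c,r,W2S(ray("top",*c,125)).round(1))
E
```

```text
[[ 0.041  0.998  0.043]
 [ 0.707 -0.059  0.705]
 [ 0.706  0.001 -0.708]] [ 0.76  0.67 -0.06  1.51 -0.57  1.51  0.84] [   0.6 -128.2  218.4]
pos [ 524.8 -223.5  218.4] shift [-2.29  0.    2.22] turn z None
200 137 [291.2 215.6] [12.6 13.2] [ -1.3 192.8 125. ]
200 141 [317.5 217.5] [13. 13.] [ -1.3 123.2 125. ]
200 136 [342.  218.5] [13. 12.] [  0.8  58.5 125. ]
200 124 [381.5 221. ] [13. 12.] [  1.7 -46.2 125. ]
```

Call:
carry_out(plan=[[-0.4, 0, 0.4, 0, 0, 0, -0.4], [-0.5, 0, 0.5, 0, 0, 0, -0.4], [-0.5, 0, 0.5, 0, 0, 0, -0.4], [-0.4, 0, 0.4, 0, 0, 0, -0.4], [-0.29, 0, 0.25, 0, 0, 0, -0.4], [-0.16, 0, 0.13, 0, 0, 0, -0.4], [0, 0, 0, 0, 0, 0, -0.4], [0, 0, 0, 0, 0, 0, -0.4]])

```text
time_s: 42.3
position: [524.7, -228.1, 62.2]
eef_rot: [[0.042, 0.998, 0.045], [0.706, -0.062, 0.705], [0.707, 0.002, -0.708]]
wrist_force: [-0.6, -0.2, 0.1]
opening: 0.702
gripper_force: 0.0
```

```bash
python3 - <<'E'
from h import *
s=robot.sense();print(W2S(s["position"]).round(1),s["wrist_force"])
go(S2W(P,(1,-131,59)))
E
```

```text
[   0.8 -132.8   62.2] [-0.57629989 -0.22059021  0.05709878]
pos [ 524.7 -228.1   62.2] shift [-0.02  0.    0.07] turn z None
```

Call:
carry_out(plan=[[-0.02, 0, 0.06, 0, 0, 0, -0.4], [0, 0, 0, 0, 0, 0, -0.1], [0, 0, 0, 0, 0, 0, 0.4], [0, 0, 0, 0, 0, 0, 0.4], [0, 0, 0, 0, 0, 0, 0.4], [0, 0, 0, 0, 0, 0, 0.4], [0, 0, 0, 0, 0, 0, 0.4]], grip_force=30)

```text
time_s: 43.0
position: [524.1, -226.5, 58.3]
eef_rot: [[0.044, 0.998, 0.044], [0.705, -0.062, 0.706], [0.707, 0.0, -0.707]]
wrist_force: [1.0, -0.7, 1.7]
opening: 0.413
gripper_force: 30.0
```

Call:
carry_out(plan=[[0.15, 0, -0.15, 0, 0, 0, 0.4], [0.42, 0, -0.42, 0, 0, 0, 0.4], [0.5, 0, -0.5, 0, 0, 0, 0.4], [0.5, 0, -0.5, 0, 0, 0, 0.4], [0.35, 0, -0.35, 0, 0, 0, 0.4], [0, 0, 0, 0, 0, 0, 0.4], [0, 0, 0, 0, 0, 0, 0.4]])

```text
time_s: 43.7
position: [523.8, -226.6, 194.3]
eef_rot: [[0.043, 0.998, 0.044], [0.707, -0.062, 0.705], [0.706, 0.001, -0.708]]
wrist_force: [-1.3, 0.5, -1.4]
opening: 0.409
gripper_force: 30.0
```

Call:
carry_out(plan=[[0, 0, 0, 0, -0.0455, 0, 0.4], [0, 0, 0, 0, -0.0455, 0, 0.4], [0, 0, 0, 0, -0.0455, 0, 0.4], [0, 0, 0, 0, -0.0455, 0, 0.4], [0, 0, 0, 0, -0.0455, 0, 0.4], [0, 0, 0, 0, -0.0455, 0, 0.4], [0, 0, 0, 0, -0.0455, 0, 0.4], [0, 0, 0, 0, -0.0455, 0, 0.4], [0, 0, 0, 0, -0.0455, 0, 0.4], [0, 0, 0, 0, -0.0455, 0, 0.4], [0, 0, 0, 0, -0.0455, 0, 0.4], [0, 0, 0, 0, 0, 0, 0.4]])

```text
time_s: 44.9
position: [523.4, -220.5, 189.0]
eef_rot: [[0.029, 0.999, -0.043], [0.705, -0.051, -0.707], [-0.709, -0.009, -0.706]]
wrist_force: [0.7, 1.9, -1.3]
opening: 0.412
gripper_force: 30.0
```

Call:
carry_out(plan=[[0, 0, 0, 0, 0, 0, 0.4], [0, 0, 0, 0, 0, 0, 0.4]])

```text
time_s: 45.1
position: [523.1, -228.5, 194.3]
eef_rot: [[0.046, 0.998, -0.046], [0.706, -0.066, -0.705], [-0.707, -0.0, -0.707]]
wrist_force: [0.0, -0.4, -0.4]
opening: 0.413
gripper_force: 30.0
```

```bash
python3 - <<'E'
from h import *
s=robot.sense();print(s["eef_rot"].round(3),s["joint_positions"].round(2),W2S(s["position"]).round(1),s["opening"])
go(S2W(P,(0,-187,190)));go(S2W(P,(0,-187,75)))
g=robot.capture("scene")[110:220:3,180:290:3].min(2)
print("\n".join(" ".join("%3d"%v for v in r) for r in g))
print((proj("scene",s["position"])-[180,110])/3,(proj("scene",s["position"]+[0,-5,-27])-[180,110])/3)
E
```

```text
[[ 0.046  0.998 -0.046]
 [ 0.706 -0.066 -0.705]
 [-0.707 -0.    -0.707]] [-0.33  0.47  0.29  1.96  0.79  1.02 -0.66] [  -0.8 -133.3  194.3] 0.41307004808433084
pos [ 523.1 -228.5  194.3] shift [-0.7   0.02  0.82] turn z None
pos [ 523.1 -228.5  194.3] shift [0.93 0.02 2.45] turn z None
 62  59  64  63  61  61  62  64  60  60  60  62  61  62  60  59  60  63  61  61  63  48  93  89  89  89  87  90  90  95 101 105 114 120 124 132 137
 62  60  61  61  63  61  60  61  60  60  62  61  60  62  60  63  62  63  61  61  61  88  87  88  89  90  88  91  93  90  93  99 103 110 117 122 129
 61  61  59  61  60  62  61  60  57  61  62  62  62  64  62  60  63  62  62  61  88  89  84  86  88  86  88  88  89  91  91  90  95 100 106 113 119
 60  64  59  60  62  59  60  60  60  61  61  62  61  63  65  61  60  60  60  61  94  98  80  84  84  86  87  86  90  90  89  90  90  93  96 102 110
 64  58  64  62  60  61  59  59  59  60  60  61  62  62  62  64  61  64  62  74 122 105  82  83  88  83  84  87  85  89  90  90  91  90  90  94  99
 61  62  62  61  60  62  60  60  60  61  63  61  60  64  63  63  62  60  
[... 4014 characters left out ...]
  26  24  19  15  19  30  66  97 105 130 187 203 152 113
214 190 128 127 121 109  98  94  81  38  31 100 142  86 118 136  88  89  83  30  29  32  27  27  22  22  16  12  18  23  29  66  97 107 111 108  70
186 222 170 104  96  93  84  83  97 124  50  32  66  87  78 108 143  87  88  87  47  31  36  29  24  24  26  22  17  20  14  20  33  65  89  47  22
129 158 135  87  84  83  78  94 138 106 107  59  31  69  90  80  94 149  93  88  88  58  50  36  28  24  25  23  25  19  14  16  17  20  28  24  12
 95  95  92  81  77  77  91 108 113 138 111 109  61  28  60  90  82  81 154  98  96 103 102  93  34  32  24  22  25  24  29  17  17  19  13  19  23
[13.60760375 22.17408852] [13.80915324 25.19238256]
```

Call:
carry_out(plan=[[-0.35, 0.01, 0.41, 0, 0, 0, 0.4], [-0.35, 0.01, 0.41, 0, 0, 0, 0.4], [0, 0, 0, 0, 0, 0, 0.4], [0.35, 0, 0.35, 0, 0, 0, 0.4], [0.4, 0, 0.4, 0, 0, 0, 0.4], [0.4, 0, 0.4, 0, 0, 0, 0.4], [0.3, 0, 0.3, 0, 0, 0, 0.4], [0.15, 0, 0.15, 0, 0, 0, 0.4], [0, 0, 0, 0, 0, 0, 0.4], [0, 0, 0, 0, 0, 0, 0.4], [0, 0, 0, 0, 0, 0, 0.4]])

```text
time_s: 46.25
position: [522.3, -280.7, 77.9]
eef_rot: [[0.046, 0.998, -0.043], [0.705, -0.063, -0.707], [-0.708, 0.002, -0.706]]
wrist_force: [-0.3, -0.2, -0.5]
opening: 0.411
gripper_force: 30.0
```

```bash
python3 - <<'E'
from h import *
s=robot.sense();print(s["eef_rot"].round(3),W2S(s["position"]).round(1),s["opening"],s["wrist_force"])
for lo in(170,200):
  for n,c,r,a,b in blobs("top",lo,255,(400,205,455,250),10):print(lo,n,c,r,W2S(ray("top",*c,140)).round(1))
g=robot.capture("top")[205:250:2,395:460:2].min(2)
print("\n".join(" ".join("%3d"%v for v in r) for r in g))
E
```

```text
[[ 0.046  0.998 -0.043]
 [ 0.705 -0.063 -0.707]
 [-0.708  0.002 -0.706]] [   1.7 -185.5   77.9] 0.4109264056127021 [-0.31889778 -0.2331091  -0.47935082]
170 10 [453.5 207.5] [5. 1.] [  48.9 -231.8  140. ]
170 183 [409.2 224.6] [14.5 23.4] [  -5.1 -117.4  140. ]
170 201 [434.7 223.6] [16.4 17.5] [   2.4 -184.1  140. ]
170 10 [452.5 230. ] [8. 1.] [ -11.1 -231.5  140. ]
170 23 [441.5 236.5] [7. 5.] [ -30.4 -203.4  140. ]
170 13 [430.  236.5] [4. 3.] [ -32.5 -173.3  140. ]
200 110 [435.5 225. ] [12. 13.] [  -1.1 -186.4  140. ]
157  66  31  14  28  69  58  35  33  24  33  42  35  35  40  36  44  89  91  86  92  88  89  89  90  95  90  43  48 179 109 142 153
185 103  43  19  23  59  54  41  34  25  35  38  36  34  38  39  47  88  90  95  87  87  88  91  91  96  86  41  54 182 110 139 148
197 127  55  36  19  56  80  38  32  24  30  43  35  38  43  37  49  89  91  88  91  94  95  95  91 100  93  46  50 180 113 144 149
198 142  67  60  19  81 162 105  60  43  35  39  36  35  44  36  60 112  95  91  91  96  92  91  92  84  49  46  54 167 111 144 155
192 139  75  84  19  66 179 174 160 154 10
[... 1765 characters left out ...]
 187 197 104  46  50  94  81 127 160 159
 36  39  43  44  38  38  39  40  35  38  43  60  65  94  79  76  89  93  96  99 101 106 117 121 120  73  45  50  97  84 130 159 160
 35  36  37  33  36  34  36  38  35  35  42  79  89 102 104  97  96  95  96  95  97  96  95  95  95  70  47  46 115  88 135 158 159
 38  32  37  34  38  35  35  39  33  35  32  70  85 110 102  99  95 100  93  95  96  95  96  93  95  68  45  50 130  89 137 161 159
 32  38  34  35  36  32  32  36  37  34  33  37  53 106  98  99  97  95  94 100  97  99  98  96  97  70  44  48 131  90 136 159 159
 28  30  37  34  31  40  36  37  34  35  37  41  47  96  78  70  74  80  83  92  87  93  90  93 100  88  49  48 137  93 140 158 159
```

Call:
carry_out(plan=[[0.08, -0.02, 0.08, 0, 0, 0, 0.4], [0.06, 0, 0.06, 0, 0, 0, 0.4], [0, 0, 0, 0, 0, 0, 0.4], [0, 0, 0, 0, 0, 0, 0.4]])

```text
time_s: 46.8
position: [520.4, -280.2, 66.3]
eef_rot: [[0.043, 0.998, -0.044], [0.705, -0.062, -0.707], [-0.708, -0.001, -0.706]]
wrist_force: [-0.4, -0.1, -0.8]
opening: 0.409
gripper_force: 30.0
```

Call:
carry_out(plan=[[0.04, 0, 0.04, 0, 0, 0, 0.4], [0, 0, 0, 0, 0, 0, 0.4]])

```text
time_s: 47.0
position: [520.6, -280.2, 63.6]
eef_rot: [[0.044, 0.998, -0.044], [0.705, -0.062, -0.707], [-0.708, -0.0, -0.706]]
wrist_force: [-0.1, 0.1, -1.0]
opening: 0.411
gripper_force: 30.0
```

Call:
carry_out(plan=[[0.03, 0, 0.03, 0, 0, 0, 0.4], [0, 0, 0, 0, 0, 0, 0.4]])

```text
time_s: 47.2
position: [520.7, -280.3, 63.4]
eef_rot: [[0.044, 0.998, -0.044], [0.703, -0.063, -0.708], [-0.71, 0.0, -0.704]]
wrist_force: [-3.6, 6.9, 13.2]
opening: 0.412
gripper_force: 30.0
```

Call:
carry_out(plan=[[0.03, 0, 0.03, 0, 0, 0, 0.4], [0, 0, 0, 0, 0, 0, 0.4]])

```text
time_s: 47.4
position: [520.6, -280.4, 63.1]
eef_rot: [[0.045, 0.998, -0.045], [0.701, -0.063, -0.71], [-0.712, 0.001, -0.703]]
wrist_force: [-7.6, 13.7, 27.6]
opening: 0.414
gripper_force: 30.0
```

Call:
carry_out(plan=[[-0.05, 0, -0.05, 0, 0, 0, 0.35], [0, 0, 0, 0, 0, 0, 0.0], [0, 0, 0, 0, 0, 0, -0.3], [0, 0, 0, 0, 0, 0, -0.4], [0, 0, -0.3, 0, 0, 0, -0.4], [0, 0, -0.7, 0, 0, 0, -0.4], [0, 0, -0.9, 0, 0, 0, -0.4], [0, 0, -0.9, 0, 0, 0, -0.4], [-0.5, 0, -0.5, 0, 0, 0, -0.4], [-0.5, 0, -0.5, 0, 0, 0, -0.4], [0, 0, 0, 0, 0, 0, -0.4]])

```text
time_s: 48.5
position: [529.3, -180.3, 237.7]
eef_rot: [[0.049, 0.998, -0.038], [0.706, -0.061, -0.706], [-0.707, 0.008, -0.708]]
wrist_force: [0.9, -0.8, 0.4]
opening: 0.699
gripper_force: 0.0
```

Call:
carry_out(plan=[[0, 0, 0, 0, 0.0417, 0, -0.4], [0, 0, 0, 0, 0.0417, 0, -0.4], [0, 0, 0, 0, 0.0417, 0, -0.4], [0, 0, 0, 0, 0.0417, 0, 0], [0, 0, 0, 0, 0.0417, 0, 0.2], [0, 0, 0, 0, 0.0417, 0, 0.2], [0, 0, 0, 0, 0, 0, 0.2], [0, 0, 0, 0, 0, 0, 0.2]])

```text
time_s: 49.3
position: [525.9, -181.8, 232.1]
eef_rot: [[0.065, 0.998, -0.002], [0.998, -0.065, -0.002], [-0.002, -0.002, -1.0]]
wrist_force: [-0.1, 0.0, 0.5]
opening: 0.404
gripper_force: 0.0
```

```bash
python3 - <<'E'
from h import *
s=robot.sense();print(s["eef_rot"].round(3),W2S(s["position"]).round(1),s["opening"],s["position"])
for n,c,r,a,b in blobs("top",200,255,(275,195,450,240),20):print(n,c,r,W2S(ray("top",*c,125)).round(1))
for n,c,r,a,b in blobs("scene",130,255,(190,165,360,300),20):print("sc",n,c,r,W2S(ray("scene",*c,125)).round(1))
go(S2W(P,(181,0,330)),-.063)
E
```

```text
[[ 0.065  0.998 -0.002]
 [ 0.998 -0.065 -0.002]
 [-0.002 -0.002 -1.   ]] [ -1.  -86.5 232.1] 0.4042053076663165 [ 525.85092278 -181.76351588  232.13641642]
139 [291.  215.5] [13. 12.] [ -1.  193.4 125. ]
144 [317.5 217.5] [13. 13.] [ -1.3 123.2 125. ]
136 [342.  218.5] [13. 12.] [  0.8  58.5 125. ]
sc 795 [284.3 191.2] [26.6 50.8] [-132.9  -75.7  125. ]
sc 75 [201.  185.5] [ 7. 12.] [  10.2 -233.4  125. ]
sc 80 [215.5 192.5] [13.  7.] [  -1.7 -181.9  125. ]
sc 103 [216.3 202.8] [ 9.2 19.4] [  18.8 -142.1  125. ]
sc 21 [233. 217.] [11.3  1.4] [ 18.  -67.4 125. ]
sc 100 [270.5 242. ] [ 8. 13.] [  3.5  62.3 125. ]
sc 135 [272.2 253.4] [11.1 21.7] [ 21.9  95.1 125. ]
sc 45 [252.8 261.3] [24.1  1.9] [ 66.1  89.4 125. ]
sc 113 [290.5 257.5] [ 9. 13.] [  0.5 130.3 125. ]
sc 147 [291.6 269.2] [11.6 22.9] [ 19.7 160.  125. ]
sc 126 [311. 275.] [10. 14.] [  0.5 198.3 125. ]
sc 170 [311.6 287.2] [13.5 23.1] [ 20.5 225.5 125. ]
sc 40 [286.  292.5] [20.5  2.1] [ 66.3 205.  125. ]
pos [ 526.6 -178.8  231.9] shift [ 1.65  3.63 -1.97] turn z 0.0014
```

Call:
carry_out(plan=[[0, 0, -0.6, 0, 0, 0, 0.2], [0, 0, -0.8, 0, 0, 0, 0.2], [0, 0, -0.76, 0, 0, 0, 0.2], [0.36, 0.8, 0, 0, 0, 0, 0.2], [0.36, 0.8, 0, 0, 0, 0, 0.2], [0.36, 0.8, 0, 0, 0, 0, 0.2], [0.36, 0.8, 0, 0, 0, 0, 0.2], [0.21, 0.43, 0, 0, 0, 0, 0.2], [0, 0, 0, 0, 0, 0, 0.2], [0, 0, 0, 0, 0, 0, 0.2], [0, 0, 0, 0, 0, 0, 0.2]])

```text
time_s: 50.5
position: [712.2, -109.3, 340.5]
eef_rot: [[0.061, 0.998, -0.001], [0.998, -0.061, -0.002], [-0.002, -0.001, -1.0]]
wrist_force: [0.5, -0.1, 0.3]
opening: 0.399
gripper_force: 0.0
```

```bash
python3 - <<'E'
from h import *
go(S2W(P,(181,0,285)),-.063);print(robot.sense()["opening"])
for n,c,r,a,b in blobs("scene",130,255,(190,165,360,300),20):print("sc",n,c,r,W2S(ray("scene",*c,125)).round(1))
E
```

```text
pos [ 712.2 -109.3  340.5] shift [0.05 0.01 1.11] turn z 0.0006
0.3987840353131866
sc 795 [284.5 191.6] [26.2 51.6] [-132.2  -74.   125. ]
sc 74 [201.  185.5] [ 7. 12.] [  10.2 -233.4  125. ]
sc 79 [215.  192.5] [ 7. 12.] [  -0.8 -182.7  125. ]
sc 103 [215.9 201.4] [10.6 18. ] [  16.6 -147.9  125. ]
sc 110 [239.1 218.7] [21.8  8.2] [ 10.8 -52.7 125. ]
sc 122 [246.1 230. ] [ 9.7 19.8] [ 21.   -7.1 125. ]
sc 40 [225.1 235.4] [27.6  1.7] [ 66.1 -21.  125. ]
sc 54 [272. 244.] [ 5.4 11.6] [  4.8  69.9 125. ]
sc 111 [273.7 254.1] [ 7.8 17.8] [ 20.7  99.  125. ]
sc 111 [290.5 257.5] [ 9. 13.] [  0.5 130.3 125. ]
sc 148 [291.6 269.2] [11.6 22.9] [ 19.7 160.  125. ]
sc 126 [311. 275.] [10. 14.] [  0.5 198.3 125. ]
sc 170 [311.6 287.2] [13.5 23.1] [ 20.5 225.5 125. ]
sc 40 [286.  292.5] [20.5  2.1] [ 66.3 205.  125. ]
```

Call:
carry_out(plan=[[0.05, 0, 0.3, 0, 0, 0, 0.2], [0, 0, 0.5, 0, 0, 0, 0.2], [0, 0, 0.3, 0, 0, 0, 0.2], [0, 0, 0, 0, 0, 0, 0.2], [0, 0, 0, 0, 0, 0, 0.5], [0, 0, 0, 0, 0, 0, 0.8], [0, 0, 0, 0, 0, 0, 0.8], [0, 0, 0, 0, 0, 0, 0.8], [0, 0, 0, 0, 0, 0, 0.8]], grip_force=10)

```text
time_s: 51.45
position: [713.4, -107.8, 286.9]
eef_rot: [[0.062, 0.998, 0.001], [0.998, -0.062, -0.001], [-0.001, 0.001, -1.0]]
wrist_force: [-0.7, -0.1, 3.1]
opening: 0.149
gripper_force: 10.0
```

Call:
carry_out(plan=[[0, -0.34, -0.05, 0, 0, 0, 0.8], [0, -0.345, -0.028, 0, 0, 0, 0.8], [0, -0.346, 0, 0, 0, 0, 0.8], [0, -0.345, 0.02, 0, 0, 0, 0.8], [0, -0.343, 0.044, 0, 0, 0, 0.8], [0, -0.339, 0.068, 0, 0, 0, 0.8], [0, -0.333, 0.092, 0, 0, 0, 0.8], [0, -0.326, 0.115, 0, 0, 0, 0.8], [0, -0.318, 0.137, 0, 0, 0, 0.8], [0, -0.307, 0.159, 0, 0, 0, 0.8], [0, -0.295, 0.181, 0, 0, 0, 0.8]])

```text
time_s: 52.55
position: [531.3, -96.0, 248.8]
eef_rot: [[0.062, 0.998, 0.001], [0.998, -0.062, -0.0], [-0.0, 0.001, -1.0]]
wrist_force: [-0.7, 1.1, -0.8]
opening: 0.15
gripper_force: 10.0
```

Call:
carry_out(plan=[[0, -0.282, 0.201, 0, 0, 0, 0.8], [0, -0.267, 0.22, 0, 0, 0, 0.8], [0, -0.251, 0.238, 0, 0, 0, 0.8], [0, -0.234, 0.255, 0, 0, 0, 0.8], [0, -0.215, 0.271, 0, 0, 0, 0.8], [0, -0.196, 0.285, 0, 0, 0, 0.8], [0, -0.175, 0.298, 0, 0, 0, 0.8], [0, -0.154, 0.31, 0, 0, 0, 0.8], [0, -0.132, 0.32, 0, 0, 0, 0.8], [0, -0.11, 0.25, 0, 0, 0, 0.8], [0, 0, 0, 0, 0, 0, 0.8], [0, 0, 0, 0, 0, 0, 0.8]])

```text
time_s: 53.75
position: [431.7, -89.8, 116.3]
eef_rot: [[0.062, 0.998, 0.001], [0.998, -0.062, -0.0], [-0.0, 0.001, -1.0]]
wrist_force: [3.2, 1.0, -7.2]
opening: 0.149
gripper_force: 10.0
```

Call:
carry_out(plan=[[0, 0, 0.05, 0, 0, 0, 0.8], [0, 0, 0.05, 0, 0, 0, 0.8], [0, 0, 0, 0, 0, 0, 0.8], [0, 0, 0, 0, 0, 0, 0.8]])

```text
time_s: 54.15
position: [431.2, -90.2, 112.4]
eef_rot: [[0.062, 0.998, 0.0], [0.998, -0.062, -0.0], [-0.0, 0.0, -1.0]]
wrist_force: [-1.6, 1.9, 6.7]
opening: 0.152
gripper_force: 10.0
```

Call:
carry_out(plan=[[0, 0, 0, 0, 0, 0, 0.5], [0, 0, 0, 0, 0, 0, 0.3], [0, 0, 0, 0, 0, 0, 0.25], [0, 0, -0.4, 0, 0, 0, 0.25], [0, 0, -0.8, 0, 0, 0, 0.25], [0, 0, -0.8, 0, 0, 0, 0.25], [0, 0, -0.4, 0, 0, 0, 0.6], [0, 0, 0, 0, 0, 0, 1], [0, 0, 0, 0, 0, 0, 1], [0, 0, 0, 0, 0, 0, 1]])

```text
time_s: 55.15
position: [429.9, -90.0, 230.0]
eef_rot: [[0.062, 0.998, -0.003], [0.998, -0.062, -0.0], [-0.001, -0.003, -1.0]]
wrist_force: [-0.1, -0.2, -0.5]
opening: 0.08
gripper_force: 0.0
```

```bash
python3 - <<'E'
from h import *
# handle bar in the top view, expected shut at
print(proj("top",S2W(P,(-102,80,125))),proj("top",S2W(P,(-102,-80,125))))
for n,c,r,a,b in blobs("top",120,255,(320,235,405,270),20):print(n,c,r,a,b)
for n,c,r,a,b in blobs("top",180,255,(465,228,486,250),20):print("btn",n,c,r,ray("top",*c,73))
go([494.5,-406,95],-.063);print(S2W(P,(-19,-312.5,73)))
E
```

```text
[331.2596661  256.56533893] [392.15150469 260.91698288]
1486 [382. 252.] [34. 44.] 90.0 [[360.0, 235.0], [404.0, 235.0], [404.0, 269.0], [360.0, 269.0]]
144 [334.5 252.5] [22.  12.9] 49.8 [[322.0, 248.0], [332.0, 240.0], [346.0, 257.0], [337.0, 265.0]]
btn 72 [475.  237.5] [9. 8.] [ 496.38784671 -404.90820998   73.        ]
pos [429.9 -90.  229.9] shift [-6.23  1.69  2.7 ] turn z 0.0003
[ 493.66321373 -406.1838405    73.        ]
```

Call:
carry_out(plan=[[-0.89, 0.241, 0, 0, 0, 0, 1], [-0.89, 0.241, 0, 0, 0, 0, 1], [-0.89, 0.241, 0, 0, 0, 0, 1], [-0.89, 0.241, 0, 0, 0, 0, 1], [-0.89, 0.241, 0, 0, 0, 0, 1], [-0.89, 0.241, 0, 0, 0, 0, 1], [-0.89, 0.241, 0, 0, 0, 0, 1], [0, 0, 0.8, 0, 0, 0, 1], [0, 0, 0.8, 0, 0, 0, 1], [0, 0, 0.8, 0, 0, 0, 1], [0, 0, 0.2, 0, 0, 0, 1], [0, 0, 0, 0, 0, 0, 1]])

```text
time_s: 56.45
position: [494.2, -405.1, 98.8]
eef_rot: [[0.062, 0.998, -0.005], [0.998, -0.062, 0.002], [0.002, -0.005, -1.0]]
wrist_force: [0.0, 0.4, 0.1]
opening: 0.006
gripper_force: 0.0
```

Call:
carry_out(plan=[[0, 0, 0, 0, 0, 0, 1], [0, 0, 0, 0, 0, 0, 1]])

```text
time_s: 56.65
position: [497.3, -407.5, 104.0]
eef_rot: [[0.062, 0.998, 0.003], [0.998, -0.062, -0.003], [-0.003, 0.003, -1.0]]
wrist_force: [-0.2, -0.2, 0.1]
opening: 0.007
gripper_force: 0.0
```

Call:
carry_out(plan=[[0, -0.03, 0.3, 0, 0, 0, 1], [0, 0, 0.2, 0, 0, 0, 1], [0, 0, 0.1, 0, 0, 0, 1], [0, 0, 0.04, 0, 0, 0, 1], [0, 0, 0.04, 0, 0, 0, 1], [0, 0, 0, 0, 0, 0, 1], [0, 0, 0, 0, 0, 0, 1]])

```text
time_s: 57.35
position: [494.5, -406.3, 70.9]
eef_rot: [[0.062, 0.998, 0.001], [0.998, -0.062, 0.0], [0.0, 0.001, -1.0]]
wrist_force: [-7.9, 5.8, 25.8]
opening: 0.006
gripper_force: 12.9
```

Call:
carry_out(plan=[[0, 0, 0.04, 0, 0, 0, 1], [0, 0, 0, 0, 0, 0, 1]])

```text
time_s: 57.55
position: [494.6, -406.4, 70.7]
eef_rot: [[0.062, 0.998, 0.001], [0.998, -0.062, 0.0], [0.0, 0.001, -1.0]]
wrist_force: [-10.8, 9.6, 36.6]
opening: 0.005
gripper_force: 18.7
```

Call:
carry_out(plan=[[0, 0, 0.04, 0, 0, 0, 1], [0, 0, 0, 0, 0, 0, 1]])

```text
time_s: 57.75
position: [494.6, -406.5, 70.4]
eef_rot: [[0.062, 0.998, 0.002], [0.998, -0.062, 0.001], [0.001, 0.002, -1.0]]
wrist_force: [-14.4, 12.3, 48.4]
opening: 0.007
gripper_force: 24.5
```

Call:
carry_out(plan=[[0, 0, -0.3, 0, 0, 0, 1], [0, 0, -0.7, 0, 0, 0, 0], [0, -0.55, 0, 0, 0, 0, -1], [0, -0.55, 0, 0, 0, 0, -1], [0, 0, 0, 0, 0, 0, -1], [0, 0, 0, 0, 0, 0, -1], [0, 0, 0, 0, 0, 0, -1], [0, 0, 0, 0, 0, 0, -1], [0, 0, 0, 0, 0, 0, -1]])

```text
time_s: 58.65
position: [440.3, -402.5, 113.2]
eef_rot: [[0.061, 0.998, 0.0], [0.998, -0.061, -0.0], [-0.0, 0.0, -1.0]]
wrist_force: [-0.2, -0.5, 0.1]
opening: 0.65
gripper_force: 0.0
```

```bash
python3 - <<'E'
from h import *
s=robot.sense();b=S2W(P,(-19,-315,73));print(b)
y=s["eef_rot"][:,1];go(np.array([495,-405.7,100])-55.5*y);print(s["opening"])
im=robot.capture("top")[222:254:2,460:496:2].min(2);print("\n".join(" ".join("%3d"%v for v in r) for r in im))
im=robot.capture("scene")[160:205:2,180:225:2].min(2);print("\n".join(" ".join("%3d"%v for v in r) for r in im))
print(proj("scene",[495,-405.7,73]))
E
```

```text
[ 493.50581789 -408.67888089   73.        ]
pos [ 440.3 -402.5  113.2] shift [ 0.   -0.01  0.26] turn z None
0.6504349317315322
 97  67  51  52  53  50  49  50  58  39  19  15  19  21  14  15  18  23
100  64  51  52  48  47  51  52  52  39  26  19  14  17  15  20  18  21
 74  60  52  53  51  52  54  53  50  40  41  28  13  31  82 100  67  24
 45  51  52  51  50  52  50  50  34  25  27  27  18  42  98 110  79  22
 41  51  49  49  57  48  38  29  20  14  20  16  13  20  30  34  32  22
 44  50  52  49  35  23  23  35  15  18  18   5  17  15  18  18  21  18
 49  50  51  39  20  37  77  71  23  14  14  15  12  12  10  13  12  21
 47  51  50  23  20  67  96  71  20  18  18  16  17  14  19  16  20  56
 45  49  48  21  22  76  97  75  26  24  19  18  20  22  18  14  42  71
 48  52  52  23  16  65  93  90  63  39  41  32  16  27  17  26  61  68
 48  53  54  37  17  32  75  88  76  43  33  26  22  43  17  30  68  69
 47  52  51  43  22  11  21  36  38  35  31  30  53  45  17  44  71  66
 48  50  54  52  46  37  22  19  19  33  45  42  64  36  17  45  73  72
 54  51  50  53  46  48  44  48  42 
[... 1623 characters left out ...]
  95 102 103 103  91  84  81
 94  92  85  83  83  85  85  81  75  75  80  79  78  74  75  97 110 112 112 109 101  87  85
 85  84  82  84  83  84  84  81  77  74  73  74  72  77  83 108 111 109 111 109 105  89  83
 85  85  84  84  85  83  84  86  82  78  79  76  79  82  87 107 110 111 112 110 108  91  83
 90  83  85  85  85  83  83  84  84  84  85  84  85  84  83 104 111 110 111 109 109 105  89
 99  93  85  85  85  86  85  84  84  85  84  82  86  85  94 107 110 110 108 109 108 110 102
102  99  91  85  84  85  84  86  86  84  89  89  89  94 111 114 113 113 115 114 113 113 112
 99 103 100  95  84  84  86  91  98 102 100 100  97  93 107 111 114 115 118 114 111 111 114
[199.74383399 185.85193864]
```

Call:
carry_out(plan=[[0, 0, 0, 0, 0, 0, -1], [0, 0, 0, 0, 0, 0, -1], [0, 0, 0, 0, 0, 0, -1], [0, 0, 0.4, 0, 0, 0, -1], [0, 0, 0.3, 0, 0, 0, -1], [0, 0, 0.08, 0, 0, 0, -1], [0, 0, 0, 0, 0, 0, -1], [0, 0, 0, 0, 0, 0, -1]])

```text
time_s: 59.55
position: [439.1, -402.5, 74.7]
eef_rot: [[0.062, 0.998, -0.001], [0.998, -0.062, 0.0], [0.0, -0.001, -1.0]]
wrist_force: [-1.7, 1.6, 3.1]
opening: 0.997
gripper_force: 1.4
```

Call:
carry_out(plan=[[0, 0, 0.04, 0, 0, 0, -1], [0, 0, 0, 0, 0, 0, -1]])

```text
time_s: 59.75
position: [439.6, -402.9, 72.9]
eef_rot: [[0.062, 0.998, 0.0], [0.998, -0.062, -0.001], [-0.001, 0.0, -1.0]]
wrist_force: [-1.8, 1.1, 2.8]
opening: 1.001
gripper_force: 1.9
```

Call:
carry_out(plan=[[0, 0, 0.04, 0, 0, 0, -1], [0, 0, 0, 0, 0, 0, -1]])

```text
time_s: 59.95
position: [439.7, -403.0, 71.2]
eef_rot: [[0.062, 0.998, 0.001], [0.998, -0.062, -0.001], [-0.001, 0.001, -1.0]]
wrist_force: [-3.0, 2.8, 7.1]
opening: 0.999
gripper_force: 3.7
```

Call:
carry_out(plan=[[0, 0, 0.04, 0, 0, 0, -1], [0, 0, 0, 0, 0, 0, -1]])

```text
time_s: 60.15
position: [439.8, -403.1, 70.8]
eef_rot: [[0.062, 0.998, 0.001], [0.998, -0.062, -0.001], [-0.001, 0.001, -1.0]]
wrist_force: [-6.4, 7.0, 18.3]
opening: 1.0
gripper_force: 9.9
```

Call:
carry_out(plan=[[0, 0, 0.04, 0, 0, 0, -1], [0, 0, 0, 0, 0, 0, -1], [0, 0, -0.4, 0, 0, 0, -1], [0, 0, -0.8, 0, 0, 0, -1], [0, 0, -0.8, 0, 0, 0, -1], [0, 0, -0.8, 0, 0, 0, -1], [0, 0, 0, 0, 0, 0, -1], [0, 0, 0, 0, 0, 0, -1]])

```text
time_s: 60.95
position: [440.3, -403.4, 207.6]
eef_rot: [[0.062, 0.998, 0.003], [0.998, -0.062, -0.002], [-0.002, 0.003, -1.0]]
wrist_force: [-0.2, 0.0, -0.4]
opening: 0.998
gripper_force: 0.0
```

```bash
python3 - <<'E'
from h import *
s=robot.sense();print(s["position"],s["wrist_force"])
for lo in(60,75,90,):
  for n,c,r,a,b in blobs("scene",lo,255,(185,170,340,300),30):print(lo,n,c,r,W2S(ray("scene",*c,125)).round(1))
# handle ends in the scene view when shut
a=cv2.imread("pics/scene0.png").min(2).astype(int);b=robot.capture("scene").min(2).astype(int)
d=np.abs(a-b)[170:330,180:360];print("diff",d[::10,::10])
g=robot.capture("top").min(2);a=cv2.imread("pics/top0.png").min(2)
for nm,(u0,v0,u1,v1) in dict(lamp=(225,255,285,325),joy=(395,265,455,340)).items():
    for i,im in(("0",a),("1",g)):
        m=im[v0:v1,u0:u1]>90;y,x=np.nonzero(m);print(nm,i,m.sum(),x.mean(),y.mean())
E
```

```text
[ 440.28786137 -403.36555706  207.55549435] [-0.22658974  0.04481066 -0.41837106]
60 11813 [249. 249.] [176.   88.4] [ 51.1  51.7 125. ]
60 1476 [296.4 200.2] [69.8 42.3] [-132.3  -25.6  125. ]
60 758 [203.  279.5] [36. 39.] [170.   70.5 125. ]
60 42 [321.  296.5] [12.  5.] [ 22.2 256.1 125. ]
75 9099 [250.3 246.9] [174.4  82.6] [ 45.3  47.7 125. ]
75 1383 [296.6 200.3] [68.9 41.8] [-132.4  -25.   125. ]
75 739 [202.5 279.5] [35. 39.] [170.7  69.8 125. ]
90 1273 [296.5 200.1] [68.2 41.5] [-132.7  -25.8  125. ]
90 64 [201.7 187.2] [7.5 9.5] [  12.6 -225.4  125. ]
90 3977 [255.2 245.5] [157.   39.4] [ 34.8  50.6 125. ]
90 69 [197.3 244.3] [36.1  1.4] [127.  -33.6 125. ]
90 34 [230.8 261.8] [9.2 4.2] [101.3  61.4 125. ]
90 703 [202.5 280. ] [35. 38.] [171.4  71.1 125. ]
90 57 [236. 284.] [42.4  1.4] [127.  123.5 125. ]
diff [[  1   4   3   1   1   1   1   2   0   1   4   6   1   2   3   4   0   2]
 [  6   4   2   4   1   1   1  10   1   4   1   1   1   0   1   3   0   3]
 [  4  17   1   3  13   0   3   5  21   8   3  19   0   0   4   0   2   1]
 [ 19  17  15   4  34   2   0   2   0  17 
[... 427 characters left out ...]
 3   0   1   1   0   0   1  28   0   0   1   4   1   6]
 [  0   3   1   1   0   1   1   1   0   0   1  14  32  13   3   2   0   0]
 [  1   0   1   0   1   1   2   1   0   1   1  26  17  28  12   1   2   2]
 [  1   1   2   2   1   1   2   2   0   1   1  27  25  31  14   2   1   3]
 [  0   1   3   2   1   1   1   0   3   0   1   0  10   5  28   1   5   1]
 [  2   1   1   1   1   2   1   1   1   1   1   3   0  28   6   2   0   1]
 [  0   1   0   0   1   3   2   3   0   1   2   0   1   1   1   3   0   1]]
lamp 0 802 26.233167082294266 25.25935162094763
lamp 1 1206 26.398009950248756 34.47097844112769
joy 0 1548 29.538113695090438 39.167312661498705
joy 1 1350 31.588148148148147 43.15851851851852
```

```bash
python3 -c "
from station import robot
print(robot.finish_job())"
```

```text
the job is handed in; nothing more can be done
None
```

The job is handed in at about 61 s: the hood was opened, all five bottles (two already standing, one fallen, two from the tray) stand upright in the lane, the hood is shut again and the start button was pressed to its stop. One tray bottle was knocked over on the way; I stood it up before loading it. The hand-in gave no verdict, so these results rest on my own camera and force checks.

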